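Unload the sediment block carrier

ROBOT

A 7-joint arm with a two-finger parallel gripper is mounted at the origin on the work surface; the furniture and walls round the work are solid. World frame = base frame: x ahead of the robot, y to its left, z up, the work surface at z = 0. Lengths are in m, angles in rad, forces in N, time in s.
With the tool pointing down it reaches from about 0.4 to 0.9 m from the base axis. Payload 5.5 kg.
Tool frame: the origin (TCP) lies midway between the tips of the shut fingers; the grasp point (between the pads) lies 19 mm behind it (manip.grip_depth is the distance from the TCP to the grasp point, in m); z points along the fingers, x is the direction in which the jaws open and shut, and the axes are right-handed (so a half turn about z gives the same grasp; the last joint's range is limited). The gripper opens to 92 mm and grips with 3 to 60 N. Pads are 19 mm wide; open, the fingers measure 130 mm over their backs; the gripper's body (75 mm by 190 mm) begins 47 mm behind the grasp point.
Start: joints at [1.514, 0.501, -0.427, 1.55, 0.221, 1.138, -0.21], TCP at [0.204, -0.617, 0.227] pointing down, gripper open.
Joint ranges: [-2.88, 2.88], [-0.31, 2.03], [-1.54, 1.56], [0.2, 2.42], [-1.41, 4.55], [0.19, 2.02], [-2.57, 2.57]. Speed limits (rad/s): [2.57, 2.57, 3.14, 3.14, 3.14, 3.14, 3.14].

INTERFACE

Orientations are given as a unit quaternion [x, y, z, w].
In Python, from bench import manip, effector, viewer gives the robot as it stands. Calls block until the motion is done:
- manip.move_pose(position, orientation): joint-space move of the TCP to a pose.
- manip.servo_line(position, ori=None, vel=0.15): straight line of the TCP; ori=None keeps the orientation; vel is the mean speed in m/s.
- manip.movej(angles): joint-space move.
- effector.open_jaws() and effector.close(f_grip=None): open the fingers fully, or close them until they stop; f_grip is the grip in N (None keeps the last).
- manip.sleep(seconds).
- manip.solve_ik(position, orientation): joint angles nearest the present ones, or None.
- viewer.get_image(name): name is "scene" or "top" or "wrist"; returns the picture (480x640x3 uint8, red, green, blue); there is no depth.
- viewer.get_calibration(name): a dict with "vfov" (degrees; the focal length in pixels is half the picture's height over the tangent of half this angle, whatever the lens; pixels are square), "cx", "cy" (the principal point, pixels), "eye" and "attitude" of the camera in the world. Camera axes: x right, y down, z forward; pixel columns grow to the right and rows downward; lengths in m; the calibration is good to about 2 mm. A picture is of the moment at which its call begins: read the wrist's pose just before it. get_calibration takes no time and is no camera call; for the wrist camera it gives the pose at the moment of the call.
A pose or a line that the arm cannot do raises manip.PlanningError and nothing moves.
- manip.hand_in(): hands the job in, once; it reports no verdict.
Readings, each from a call of its own:
- manip.current_clock(): time.
- manip.current_q(): joint angles.
- manip.current_joint_velocities(): joint speeds.
- manip.current_tau(): joint torques, N m.
- manip.current_tool_pos(): TCP position.
- manip.current_tcp_rot(): TCP orientation.
- manip.current_force(): force on the tool from outside, world axes, zero at the start.
- manip.current_wrist_torque(): the same for the moment, N m.
- manip.current_finger_gap(): finger opening in m.
Only numpy, scipy, OpenCV 4.12 (cv2) and the standard library are available. Lean on these libraries where they do the work, as an engineer would, in place of code of your own. Each camera call takes 0.05 s, during which the arm holds its last target.

TASK

The resin-set sediment blocks have come up from the trench in the white carrier, which will hold two or three of them. Pull the snapped-in keeper bar straight up off the carrier and lay it on the table, upright as it came off and clear of the carrier; then press each block down at the end by the thumb scoop in the rim so that the other end tips up out of the pocket, take it by that end and lay it flat in the open wooden box. When all the blocks lie in the box, shut its lid and snap the keeper bar fully back into its guides, so that the empty carrier can go down again; do not knock over the bottles and vials round about.

Things in the scene. Friction and masses are not known exactly. Their poses are not given: they have to be found in the camera images.
- block_carrier: fixed white plastic carrier, 112 (x) x 188 (y) mm, top face at z = 48 mm; at both y ends an aluminium cheek (x -40 to 0, |y| over 94 mm; guide ribs from |y| 90 mm) rises to z = 80 mm. Origin: centre of its underside, z up. Three pockets, 92.4 (x) x 38.5 (y) mm, centred at x = 0, y = -50, 0, +50 mm; a block's top lies level with the carrier's top, 1 mm play all round
- press_a (a point): in the carrier's top plane, middle of the tip-out half of the pocket at y = -50 mm: 36 mm from the pocket's middle towards +x, the end where the rim has a thumb scoop 34 mm wide, 14 mm deep. The floor (z = 26 mm) is flat from the -x end to x = +3 mm, then falls away at 0.5 rad. Pressed down here by some 10 mm with closed fingers, a block rocks over its balance and stays tilted
- press_b (a point): the same point of the middle pocket (y = 0). A block tilted in its pocket has its -x end raised by 0.5 rad; its origin hardly moves. The part of it above the carrier's top then runs from x = -36 to x = +8 mm of the carrier and is highest, 14 mm over the top, at x = -20 mm: room for fingertips at its two long sides
- press_c (a point): the same point of the pocket at y = +50 mm
- keeper_bar: loose aluminium bar 20 (x) x 185 (y) x 10 mm, 140 g, across the blocks at x = -20 mm of the carrier; origin: centre of its underside, y along the bar. A black grip 14 (x) x 44 (y) x 26 mm stands on its middle, z = 10 to 36 mm. Its ends run in flared upright guides (1.6 mm play) and are held down by two spring balls; about 15 N straight up frees it, the same down snaps it in, clear after 34 mm
- keeper_grip (a point): centre of the keeper bar's black grip (24 mm above the bar's underside), to be pinched across its 14 mm. If the bar goes into its guides askew, push down on the higher end
- block_1: loose resin-set sediment block, one of two or three: brown layered bar 90 (x) x 36 (y) x 22 mm, about 120 g; both end faces lean inward, so the top face is only 74 mm long; the long sides are upright. Origin: centre of its underside; x along its length, parallel to the carrier's x at the start; z out of its top face, which has a small paper label
- block_2: a like block, or absent
- block_3: a like block, or absent
- storage_box: loose wooden box with a dark green lining, 0.95 kg, 132 (x) x 222 (y) x 36 mm, its lid hinged along the +x side, front facing -x; origin: centre of its underside, z up. Inside 120 (x) x 210 (y) mm, floor at z = 6 mm, rim at z = 36 mm. Takes three blocks side by side, their length along x, at about y = -62, 0 and +62 mm. The box can be pushed along the table
- storage_lid (a joint): angle of the box lid: 0 shut, 1.9 fully open, leaning back past upright, where it rests. A board 132 mm deep, 222 mm wide and 8 mm thick, hinged at x = +66, z = 36.5 mm of the box; a brass knob stands 35 mm out of its outer face, on the centre line, 102 mm from the hinge. Pushed forward from behind past upright (below 1.5) it falls shut by itself
- conduit_end (a point): middle of the nearest end of a fixed bent conduit over the left of the table: this end is 35 x 35 mm and hangs from z = 110 to 230 mm; from there the conduit runs back, to larger x and y. Keep the hand clear of it. The table in front of the carrier and to its left is free
- alcohol_bottle: white bottle 53 mm across, 202 mm tall, a bystander; origin under its centre, z up
- squeeze_bottle: squeeze bottle with red cap, 57 mm across, 216 mm tall, a bystander; origin under its centre, z up
- vial_1: sample vial, 23 mm across, 54 mm tall, a bystander; origin under its centre, z up
- vial_2: sample vial, 23 mm across, 54 mm tall, a bystander; origin under its centre, z up
Things that resemble listed ones, but are neither listed nor needed, are in the scene too. There is more than one size of the keeper_bar; the one meant has the size given above.

How it is judged:
By the outcome, as a careful person would: the job done as asked, in the order asked, and still so for the second after the job is handed in, with the robot touching nothing.
Of block_1, block_2, block_3 only 2 to 3 are there at a start; the rules pass over those that are not, and their reading is None.
At some moment in a run one of storage_box may be knocked a few centimetres aside while the robot is not near it.
Once in a run the grip may slacken for a moment while it holds something.
It also fails if it takes over 210 s, if anything falls off the work surface, if the arm or the gripper's body presses on something with over 40 N, if the wrist force passes 120 N, or if a joint passes its speed limit or range.

## Working session

There is one attempt and no reset: what is moved stays moved. The work goes in short steps, each a Python script; the robot and the scene stay as the last script left them, time stands still between calls to the robot, and variables do not carry over. Pictures are saved under pics/ and viewed, and the job is handed in when it is done.

```bash
ls -la; mkdir -p pics; python3 - <<'E'
from bench import manip, effector, viewer
import cv2
for n in ("scene","top","wrist"):
    im=viewer.get_image(n); cv2.imwrite(f"pics/{n}0.png",im[:,:,::-1]); print(n,viewer.get_calibration(n))
print(manip.current_clock(),manip.current_tool_pos(),manip.current_tcp_rot(),manip.grip_depth)
E
```

```text
total 12
drwxr-xr-x  3 agent agent 4096 Dec  7 09:49 .
drwxr-xr-x 23 root  root  4096 Dec  7 09:49 ..
drwxr-xr-x  2 agent agent 4096 Dec  7 09:49 pics
scene {'vfov': 43.253722052586724, 'cx': 315.6706840989651, 'cy': 238.57205418578062, 'eye': array([-0.50428999,  0.56221262,  0.70280603]), 'attitude': array([-0.42283155,  0.73852062, -0.4521216 ,  0.26718313])}
top {'vfov': 48.62521155962235, 'cx': 308.75572884904767, 'cy': 232.73054024729237, 'eye': array([ 0.33777129, -0.00441476,  1.32434847]), 'attitude': array([-0.69794912,  0.71355906, -0.04437293,  0.04161169])}
wrist {'vfov': 71.91713465662731, 'cx': 318.4299804666354, 'cy': 237.8007831467521, 'eye': array([ 0.27677233, -0.59471731,  0.38436008]), 'attitude': array([ 0.8023092 , -0.57934447, -0.08474985,  0.1160922 ])}
0.15 [ 0.20410705 -0.61653123  0.22588437] [ 8.10677023e-01 -5.85493081e-01 -6.17196547e-04 -4.85310216e-04] 0.0188
```

View pics/scene0.png

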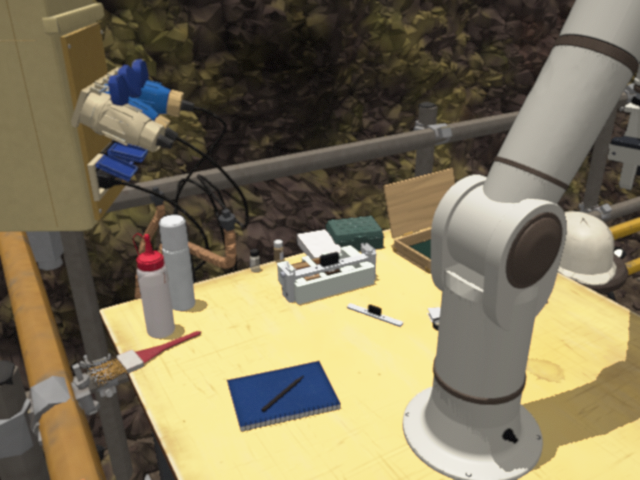

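View pics/top0.png

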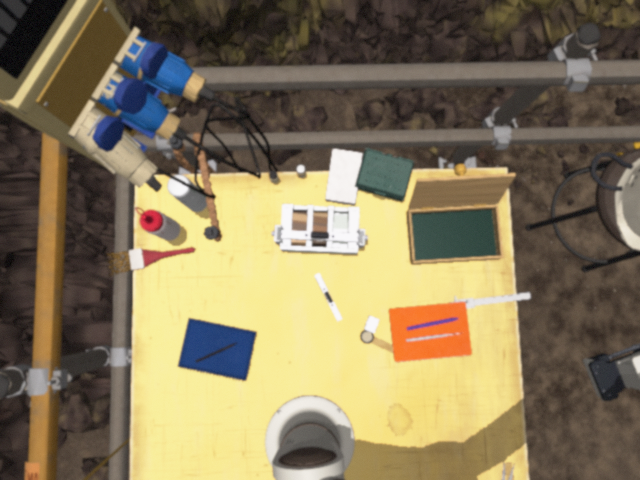

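View pics/wrist0.png

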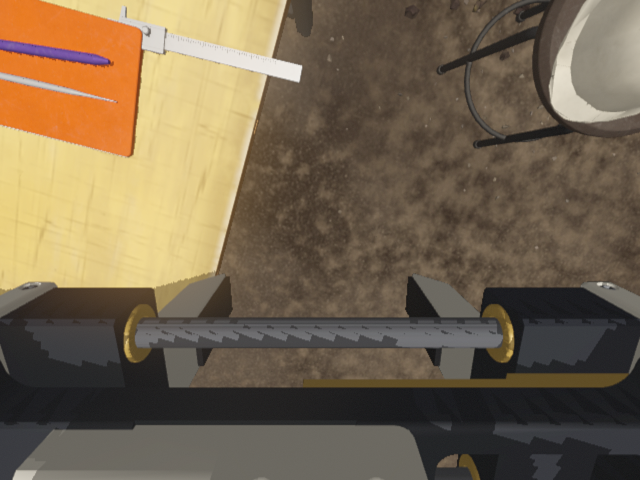

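```bash
cat > h.py <<'E'
import numpy as np, cv2
from scipy.spatial.transform import Rotation as R
from bench import manip, effector, viewer
def snap(n,name,crop=None,s=1):
    c=viewer.get_calibration(n); im=viewer.get_image(n)
    np.savez(f"pics/{name}.npz",im=im,vfov=c['vfov'],cx=c['cx'],cy=c['cy'],eye=c['eye'],att=c['attitude'])
    save(im,name,crop,s); return c,im
def save(im,name,crop=None,s=1):
    if crop: im=im[crop[1]:crop[3],crop[0]:crop[2]]
    if s!=1: im=cv2.resize(im,None,fx=s,fy=s,interpolation=cv2.INTER_CUBIC)
    cv2.imwrite(f"pics/{name}.png",im[:,:,::-1])
def ray(c,uv,z):
    f=240/np.tan(np.radians(c['vfov'])/2)
    d=R.from_quat(c['attitude'] if 'attitude' in c else c['att']).apply([(uv[0]-c['cx'])/f,(uv[1]-c['cy'])/f,1])
    e=c['eye']; return e+d*(z-e[2])/d[2]
def proj(c,p):
    f=240/np.tan(np.radians(c['vfov'])/2)
    q=R.from_quat(c['attitude'] if 'attitude' in c else c['att']).inv().apply(np.asarray(p)-c['eye'])
    return np.array([c['cx'],c['cy']])+f*q[...,:2]/q[...,2:]
def down(yaw):  # tool x axis at angle yaw in world, z down
    c,s=np.cos(yaw),np.sin(yaw)
    return R.from_matrix(np.array([[c,s,0],[s,-c,0],[0,0,-1]])).as_quat()
E
python3 - <<'E'
from h import *
im=cv2.imread('pics/top0.png')[:,:,::-1]
save(im,'top0c',(255,140,415,340),4) if 0 else None
save(im,'c1',(265,190,375,265),7); save(im,'c2',(395,160,525,275),6)
c=viewer.get_calibration('top')
for n,uv,z in [('carrier L',(281,205),.048),('cR',(359,205),.048),('cLf',(281,252),.048),('cRf',(359,254),.048),('grip',(320,237),.09),('boxfl',(411,264),.036),('boxfr',(500,257),.036),('boxbl',(408,211),.036),('decoybar',(328,297),.02)]:
    print(n,ray(c,uv,z).round(4))
E
```

```text
carrier L [0.5633 0.0549 0.048 ]
cR [ 0.5591 -0.1351  0.048 ]
cLf [0.4485 0.0568 0.048 ]
cRf [ 0.4395 -0.131   0.048 ]
grip [ 0.478 -0.037  0.09 ]
boxfl [ 0.4134 -0.2576  0.036 ]
boxfr [ 0.4256 -0.4749  0.036 ]
boxbl [ 0.5437 -0.2562  0.036 ]
decoybar [ 0.3384 -0.0547  0.02  ]
```

View pics/c1.png

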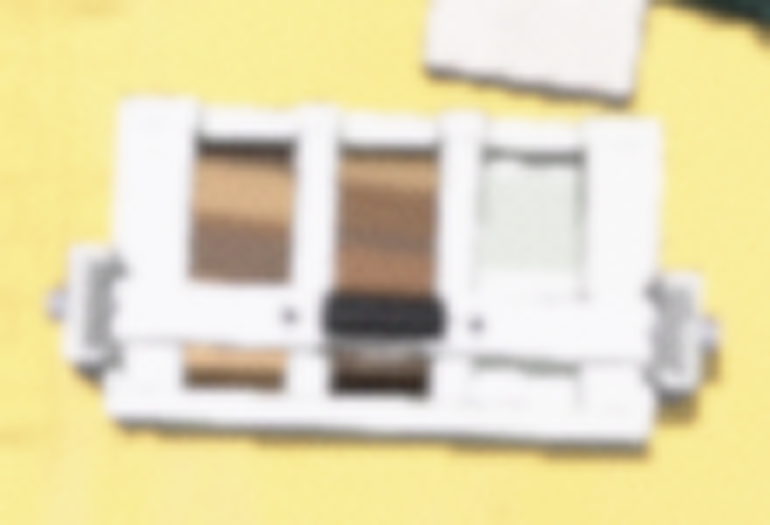

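View pics/c2.png

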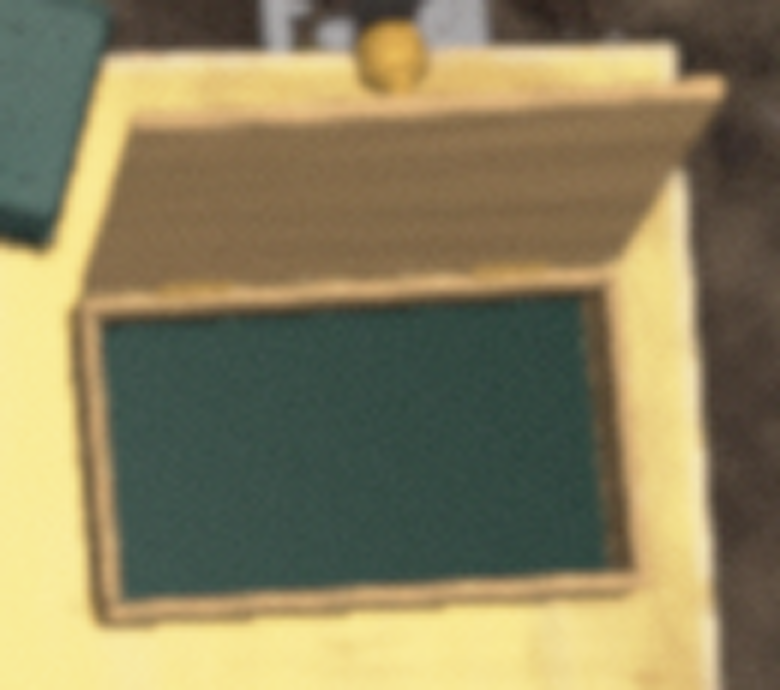

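Look-alikes: keeper bar in the carrier (320,237) vs a shorter bar loose on the table (328,297). The white carrier (320,229) vs a white box (345,175). The wooden box with green lining (455,235) vs a dark green box (385,175). I choose the bar in the carrier (the only long one), the carrier with pockets and the open wooden box. Blocks are visible in the +y and the middle pockets, and the -y pocket looks empty. Next I take a close look with the wrist camera.

```bash
python3 - <<'E'
from h import *
p=manip.current_tool_pos(); q=R.from_quat(manip.current_tcp_rot()); c=viewer.get_calibration('wrist')
print('cam off in tool',q.inv().apply(c['eye']-p), (q.inv()*R.from_quat(c['attitude'])).as_matrix().round(3))
t=viewer.get_calibration('top')
for yaw in (-0.035,np.pi-0.035):
    for pos in ([.478,-.037,.3],[.478,-.037,.1],[.5,-.04,.4]):
        print(yaw,pos,manip.solve_ik(pos,down(yaw)))
for yaw in (np.pi/2-.035,-np.pi/2-.035):
    for pos in ([.478,.013,.1],[.478,-.3,.1],[.478,-.43,.1],[.478,-.37,.3]): print(yaw,pos,manip.solve_ik(pos,down(yaw)))
print(ray(t,(212,233),.17),ray(t,(212,233),.11),ray(t,(212,233),.23))
E
```

```text
cam off in tool [ 0.0018892  -0.07584893 -0.15847401] [[ 1.    -0.     0.   ]
 [ 0.     0.959  0.285]
 [-0.    -0.285  0.959]]
-0.035 [0.478, -0.037, 0.3] [ 1.12221464  0.28973451 -1.28238302  1.85733061  0.29658021  1.2145083
 -0.28953997]
-0.035 [0.478, -0.037, 0.1] [ 0.75520604  0.50592805 -0.89223446  2.0627941   0.54146825  0.82124073
 -0.49477515]
-0.035 [0.5, -0.04, 0.4] [ 1.18748481  0.33726835 -1.43941679  1.65146646  0.33674499  1.45126011
 -0.32090976]
3.106592653589793 [0.478, -0.037, 0.3] None
3.106592653589793 [0.478, -0.037, 0.1] [-0.773437    0.54502617  0.99606358  2.10920706 -0.63578301  0.82243848
 -2.56207489]
3.106592653589793 [0.5, -0.04, 0.4] None
1.5357963267948966 [0.478, 0.013, 0.1] [ 0.71565555  0.54562989 -0.98217746  2.06409288  0.61084166  0.85189963
  0.91162489]
1.5357963267948966 [0.478, -0.3, 0.1] [ 1.23787977  0.69899481 -0.98077032  1.85776844  0.70149025  0.97636887
  1.47962559]
1.5357963267948966 [0.478, -0.43, 0.1] [ 1.33324122  0.81644122 -0.96277306  1.65405204  0.74551607  1.07948555
  1.68092873]
1.5357963267948966 [0.478, -0.37, 0.3] [ 1.3812859   0.54494724 -1.10223962  1.56982434  0.49567356  1.33536193
  1.75525198]
-1.6057963267948965 [0.478, 0.013, 0.1] [ 0.66675038  0.51268882 -0.91312906  2.06530223  0.55600854  0.82643832
 -2.18310901]
-1.6057963267948965 [0.478, -0.3, 0.1] [ 0.8864467   0.52059106 -0.47603995  1.86875372  0.31499962  0.82672391
 -1.35715621]
-1.6057963267948965 [0.478, -0.43, 0.1] [ 0.97209778  0.6252339  -0.39074986  1.66692415  0.28705637  0.90651336
 -1.13607849]
-1.6057963267948965 [0.478, -0.37, 0.3] [ 1.00459763  0.368109   -0.5111267   1.58172307  0.18715502  1.2408034
 -1.14457327]
[0.48292163 0.20115761 0.17      ] [0.49046617 0.21184272 0.11      ] [0.4753771  0.19047249 0.23      ]
```

```bash
python3 - <<'E'
from h import *
p=manip.current_tool_pos()
manip.servo_line([p[0],p[1],.33],vel=.3)
manip.move_pose([.40,-.36,.34],down(np.pi/2)); snap('wrist','wbox')
manip.move_pose([.42,-.037,.28],down(np.pi/2)); snap('wrist','wcar')
print(manip.current_clock(),manip.current_tool_pos(),manip.current_q().round(2) )
E
```

```text
3.8667 [ 0.42058371 -0.03846278  0.28032952] [ 1.42  0.16 -1.48  2.    0.17  1.13  1.44]
```

View pics/wbox.png

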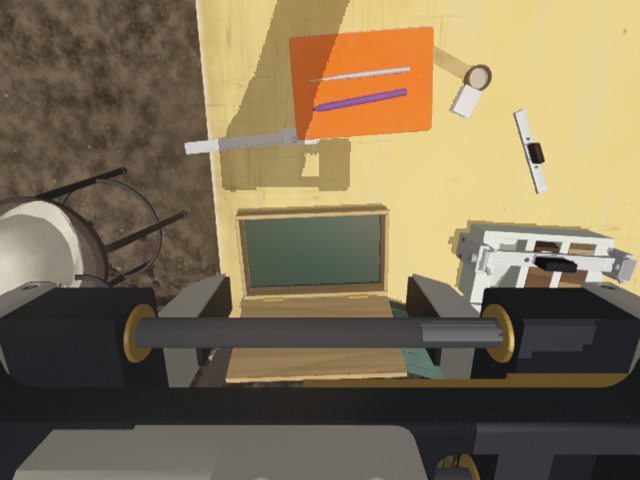

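View pics/wcar.png

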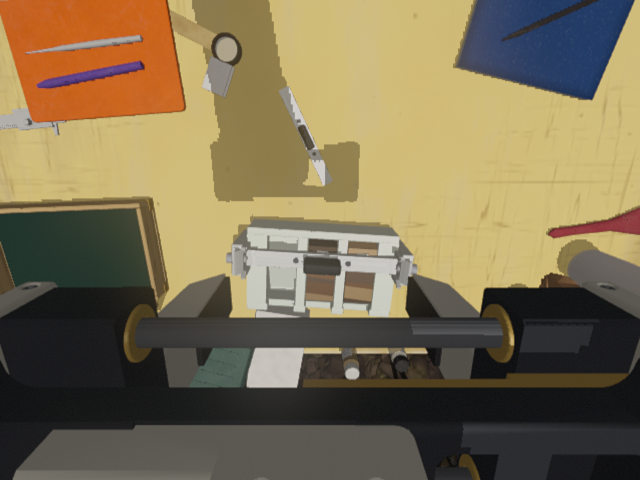

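```bash
python3 - <<'E'
from h import *
manip.servo_line([.515,-.037,.2],vel=.2); c,im=snap('wrist','wcar2')
save(im,'wcar2c',(170,20,470,245),2.6)
print(manip.current_clock())
E
```

```text
5.0417
```

View pics/wcar2.png

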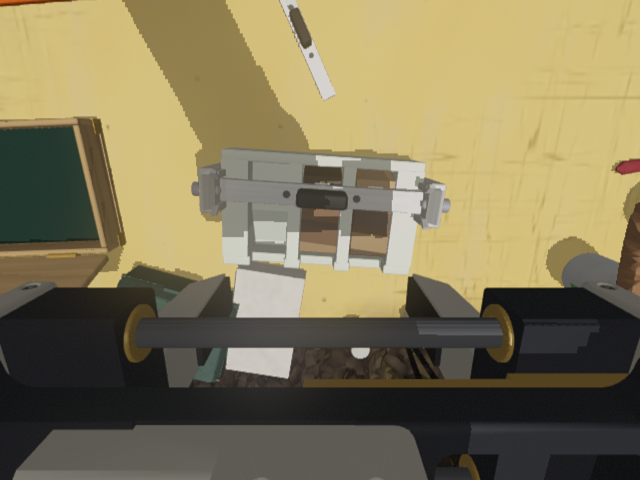

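View pics/wcar2c.png

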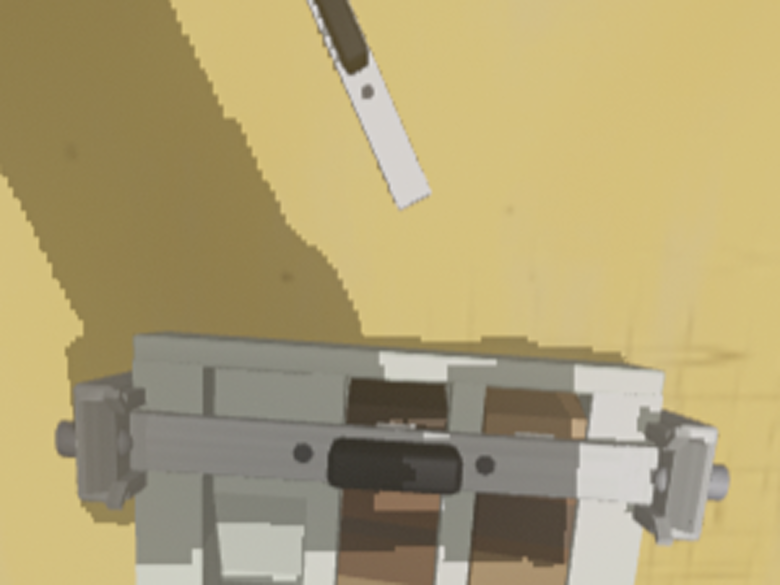

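```bash
python3 - <<'E'
from h import *
d=np.load('pics/wcar2.npz'); save(d['im'],'wcar2d',(210,170,450,285),3.3)
E
```

```text
(no output)
```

View pics/wcar2d.png

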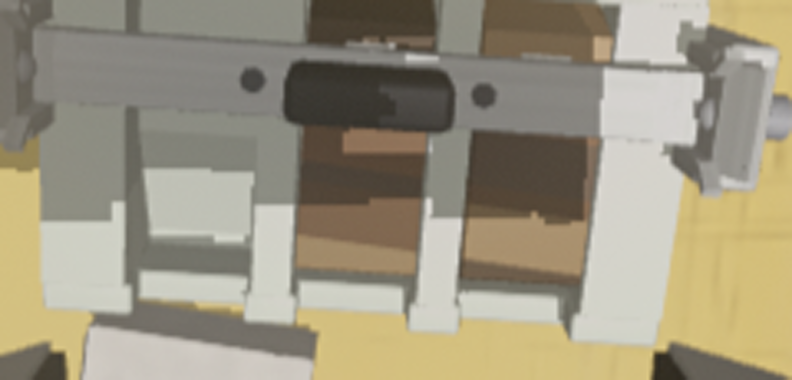

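```bash
cat >> h.py <<'E'
from scipy.optimize import least_squares
def fitpose(cs,pts):  # cs list/single calib; pts [(calib,u,v,x,y,z)]
    def res(p):
        c,s=np.cos(p[2]),np.sin(p[2]); r=[]
        for k,u,v,x,y,z in pts: r+=list(proj(k,[p[0]+c*x-s*y,p[1]+s*x+c*y,z])-[u,v])
        return np.array(r)
    o=least_squares(res,cs,loss='soft_l1'); return o.x,res(o.x).reshape(-1,2)
E
python3 - <<'E'
from h import *
d=np.load('pics/wcar2.npz')
P=[(221.9,148.8,-56,-94),(425,162.3,-56,94),(223.6,256.1,56,-94),(410.6,267,56,94),
(303.8,165.4,-46.2,-19.25),(342.7,167.7,-46.2,19.25),(356.9,168.8,-46.2,30.75),(396,172,-46.2,69.25)]
pts=[(d,u,v,x/1e3,y/1e3,.048) for u,v,x,y in P]
x,r=fitpose([.5,-.037,0],pts); print(x,r.round(1))
c,s=np.cos(x[2]),np.sin(x[2])
g=np.array([x[0]-.02*c,x[1]-.02*s,.084]); print(g,proj(d,g))
# grip top corners
for a,b in((-7,-22),(-7,22),(7,-22),(7,22)): 
    a-=20;a/=1e3;b/=1e3; print(((proj(d,[x[0]+c*a-s*b,x[1]+s*a+c*b,.084])-[210,170])*3.3).round(0))
E
```

```text
[ 0.50721304 -0.03750642 -0.06244981] [[-1.   0. ]
 [ 1.4 -0.3]
 [-0.3  8. ]
 [-1.3  7.9]
 [-1.2 -0.3]
 [ 1.6  0. ]
 [-0.1 -0.3]
 [ 2.2 -0.9]]
[ 0.48725202 -0.03625824  0.084     ] [322.04791028 201.50067235]
[284.  71.]
[458.  82.]
[282. 126.]
[454. 136.]
```

```bash
python3 - <<'E'
from h import *
d=np.load('pics/wcar2.npz')
P=[(221.9,148.8,-56,-94),(425,162.3,-56,94),(224.5,263.3,56,-94),(408.5,274.8,56,94),
(303.8,165.4,-46.2,-19.25),(342.7,167.7,-46.2,19.25),(356.9,168.8,-46.2,30.75),(396,172,-46.2,69.25)]
pts=[(d,u,v,x/1e3,y/1e3,.048) for u,v,x,y in P]
x,r=fitpose([.5,-.037,0],pts); print(x,r.round(1))
c,s=np.cos(x[2]),np.sin(x[2])
for a,b in((-7,-22),(-7,22),(7,-22),(7,22)): 
    a-=20;a/=1e3;b/=1e3; print(((proj(d,[x[0]+c*a-s*b,x[1]+s*a+c*b,.084])-[210,170])*3.3).round(0))
t=viewer.get_calibration('top')
for a,b in((-56,-94),(-56,94),(56,-94),(56,94)):
    a/=1e3;b/=1e3; print(proj(t,[x[0]+c*a-s*b,x[1]+s*a+c*b,.048]).round(1))
E
```

```text
[ 0.5073365  -0.03784172 -0.06482235] [[-1.2 -0.1]
 [ 1.2  0.1]
 [-1.7  0.7]
 [ 0.3  0.4]
 [-1.4 -0.2]
 [ 1.4  0.2]
 [-0.4 -0.1]
 [ 2.  -0.5]]
[283.  71.]
[457.  83.]
[281. 126.]
[452. 137.]
[357.7 251.6]
[279.8 248.3]
[359.1 205.8]
[282.  202.5]
```

```bash
cat >> h.py <<'E'
CAR=np.array([.5073,-.0378]); CY=-.065
def cw(x,y):
    c,s=np.cos(CY),np.sin(CY); return CAR+[c*x-s*y,s*x+c*y]
def st(m=''):
    print(m,'t%.1f'%manip.current_clock(),'p',manip.current_tool_pos().round(4),'F',manip.current_force().round(1),'T',manip.current_wrist_torque().round(2),'gap %.4f'%manip.current_finger_gap())
E
python3 - <<'E'
from h import *
g=cw(-.02,0); q=down(CY)
manip.move_pose([*g,.16],q); st('above')
manip.servo_line([*g,.068],vel=.12); st('at')
snap('wrist','wg')
effector.close(f_grip=20); st('closed20')
E
```

```text
above t6.4 p [ 0.4875 -0.0365  0.1603] F [ 1.   0.4 -0.6] T [-0.05 -0.1   0.03] gap 0.0918
at t7.3 p [ 0.4879 -0.0363  0.0685] F [0.5 0.4 0. ] T [-0.01 -0.1   0.  ] gap 0.0920
closed20 t8.5 p [ 0.4873 -0.0365  0.068 ] F [-0.5  0.4  0.3] T [ 0.03 -0.09 -0.01] gap 0.0143
```

View pics/wg.png

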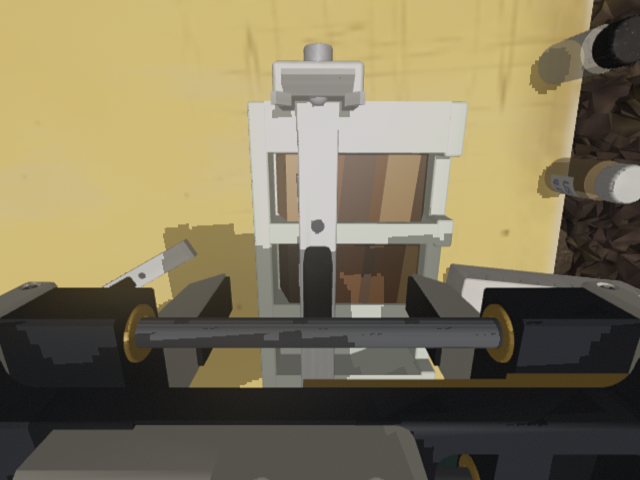

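```bash
python3 - <<'E'
from h import *
g=cw(-.02,0)
effector.open_jaws(); manip.servo_line([*g,.0615],vel=.05); st('low')
effector.close(f_grip=55); st('closed')
p=manip.current_tool_pos(); np.save('grip.npy',np.r_[p,manip.current_tcp_rot()])
manip.servo_line([*g,.0665],vel=.03); st('up5')
manip.servo_line([*g,.0765],vel=.03); st('up15')
manip.servo_line([*g,.0615+.06],vel=.08); st('up60')
manip.servo_line([*g,.2],vel=.15); st('up')
snap('wrist','wg2');snap('scene','sc2',(240,180,420,330),4)
for p in ([.375,.09,.2],[.375,.09,.02],[.385,.09,.02],[.375,.10,.02]): print(p,manip.solve_ik(p,down(0)))
E
```

```text
low t10.1 p [ 0.4869 -0.0364  0.061 ] F [-0.6  0.2  0.3] T [-0.06 -0.11  0.02] gap 0.0921
closed t11.3 p [ 0.4874 -0.0365  0.0615] F [ 0.2 -0.3  0.7] T [-0.06 -0.12 -0.01] gap 0.0139
up5 t11.6 p [ 0.4872 -0.0365  0.0666] F [-0.5 -0.2 -0.9] T [-0.02  0.09  0.  ] gap 0.0137
up15 t12.1 p [ 0.4888 -0.0364  0.0777] F [-0.2 -0.4  6.4] T [0.02 0.07 0.02] gap 0.0140
up60 t12.8 p [ 0.4872 -0.0368  0.1216] F [-0.2 -0.5 -2. ] T [-0.05 -0.09 -0.03] gap 0.0137
up t13.5 p [ 0.4867 -0.0367  0.1992] F [-0.7  0.4 -2.1] T [-0.06 -0.07 -0.02] gap 0.0137
[0.375, 0.09, 0.2] [ 0.59975654  0.07469437 -0.92483264  2.1811406   0.07515271  0.91680033
 -0.36950779]
[0.375, 0.09, 0.02] [ 0.24266918  0.46726732 -0.62180011  2.31363035  0.56934404  0.50834147
 -0.83632059]
[0.385, 0.09, 0.02] [ 0.24431177  0.47861728 -0.61842919  2.29192714  0.5674578   0.51987098
 -0.82428975]
[0.375, 0.1, 0.02] [ 0.21959143  0.47108946 -0.62450568  2.30807705  0.57206739  0.51229471
 -0.86272252]
```

View pics/wg2.png

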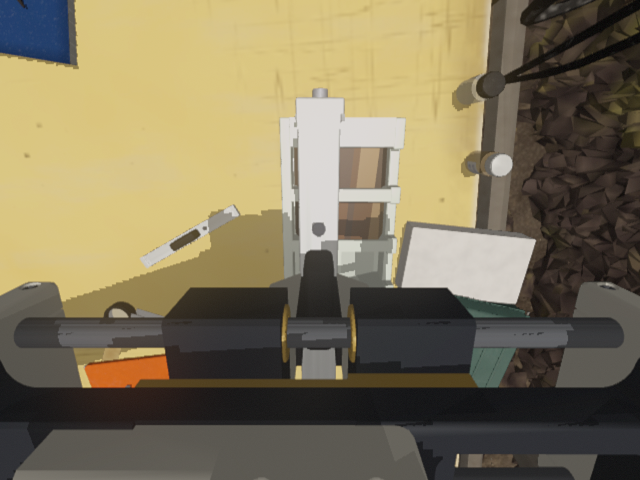

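View pics/sc2.png

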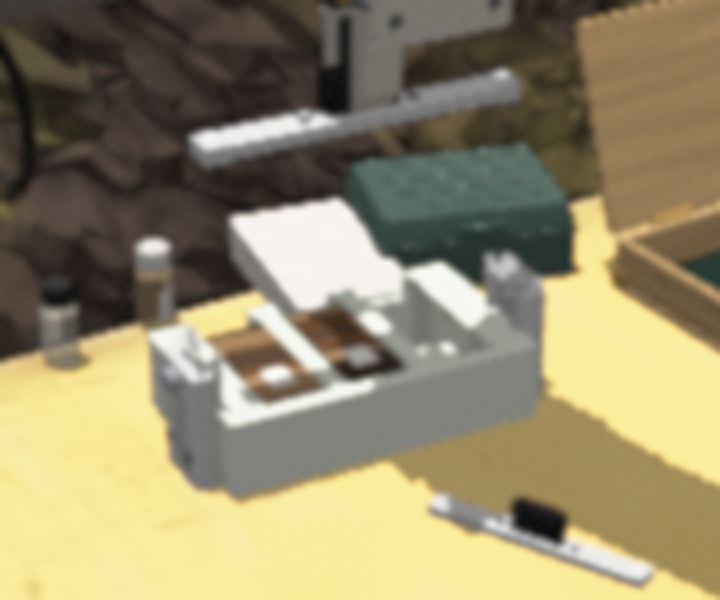

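```bash
python3 - <<'E'
from h import *
manip.move_pose([.385,.095,.15],down(0)); st('above')
manip.servo_line([.385,.095,.03],vel=.12)
manip.servo_line([.385,.095,.0155],vel=.03); st('a')
for z in (.0145,.0138,.0131,.0124,.0117,.011):
    manip.servo_line([.385,.095,z],vel=.02); manip.sleep(.1); f=manip.current_force()
    if f[2]>2: break
st('down')
np.save('laid.npy',np.r_[manip.current_tool_pos(),manip.current_tcp_rot()])
effector.open_jaws(); st('open')
p=manip.current_tool_pos()
manip.servo_line([.385,.095,.15],vel=.15)
c,im=snap('wrist','wl')
snap('top','t3',(260,190,380,340),5)
E
```

```text
above t14.3 p [0.3853 0.095  0.1499] F [ 0.3  0.2 -0.7] T [-0.03 -0.1  -0.06] gap 0.0134
a t16.1 p [0.3849 0.0951 0.0154] F [-0.8 -0.4 -1.6] T [-0.01 -0.1   0.02] gap 0.0137
down t17.1 p [0.3851 0.095  0.0135] F [-1.8  0.7  6. ] T [-0.09  0.3   0.02] gap 0.0135
open t18.4 p [0.385  0.095  0.0131] F [0.2 0.1 0.6] T [-0.03 -0.07 -0.02] gap 0.0918
```

View pics/wl.png

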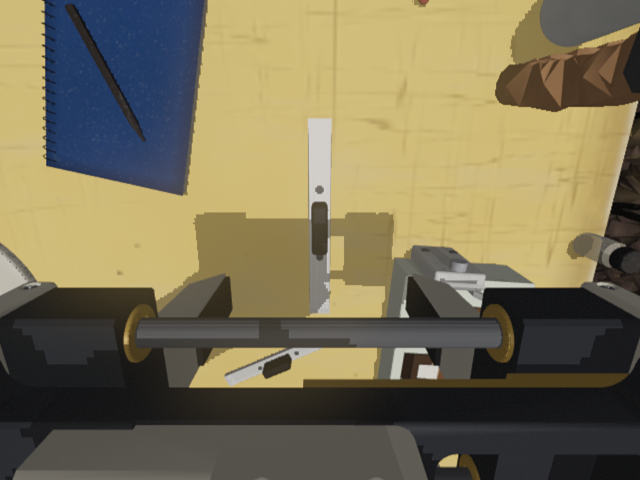

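```bash
python3 - <<'E'
from h import *
d=np.load('pics/wl.npz'); save(d['im'],'fing',(0,255,260,395),3)
snap('scene','sc3',(280,60,480,260),4) 
print(manip.current_clock())
E
```

```text
19.6417
```

View pics/fing.png

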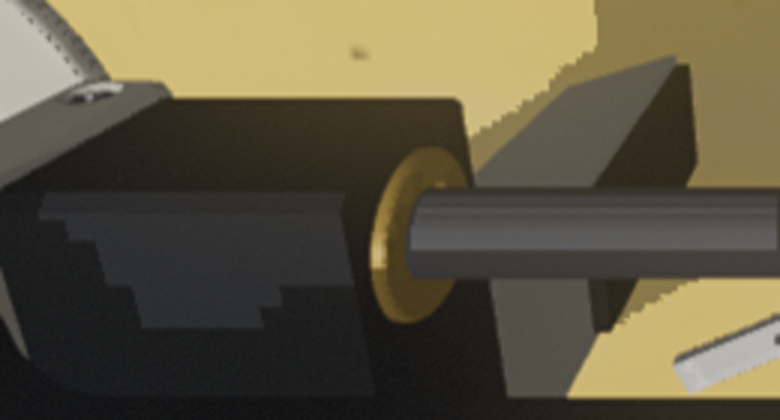

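View pics/sc3.png

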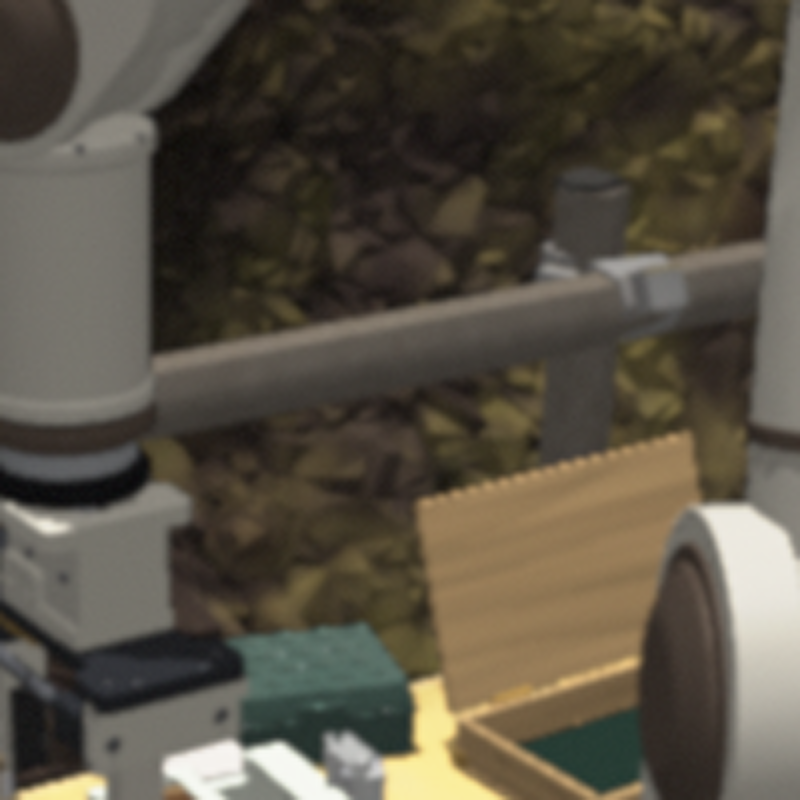

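```bash
cat >> h.py <<'E'
def press(y,zmin=.0365):
    g=cw(.036,y)
    manip.move_pose([*g,.13],down(CY)); effector.close(f_grip=20)
    manip.servo_line([*g,.053],vel=.12)
    for z in np.arange(.048,zmin-.0001,-.0015):
        manip.servo_line([*g,z],vel=.03); f=manip.current_force()
        print('%.4f'%z,f.round(1))
        if f[2]>25: break
    manip.sleep(.2); st('pressed')
    manip.servo_line([*g,.13],vel=.12)
E
python3 - <<'E'
from h import *
press(0.)
g=cw(.0,0)
manip.move_pose([*cw(.03,-.0),.2],down(np.pi/2+CY)); effector.open_jaws(); snap('wrist','wp1'); st()
E
```

```text
0.0480 [-0.3  1.3 -0.4]
0.0465 [-0.2  0.6  0.7]
0.0450 [0.7 0.7 0.7]
0.0435 [0.4 0.4 0.3]
0.0420 [ 0.1 -0.4  1.1]
0.0405 [-0.2 -1.1 -0.1]
0.0390 [-0.9  0.1  0.5]
0.0375 [0.  0.3 0. ]
pressed t25.0 p [ 0.5433 -0.0402  0.0375] F [-0.7 -0.2  0.5] T [-0.03 -0.08 -0.02] gap 0.0003
 t28.7 p [ 0.5372 -0.0397  0.2   ] F [-0.   0.2 -0.7] T [ 0.11 -0.17  0.  ] gap 0.0919
```

View pics/wp1.png

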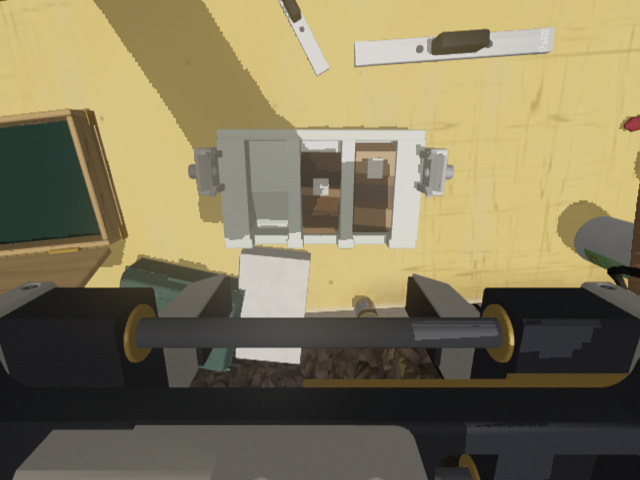

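```bash
python3 - <<'E'
from h import *
d=np.load('pics/wp1.npz'); save(d['im'],'wp1c',(190,120,460,260),2.9)
manip.move_pose([.45,-.2,.3],down(np.pi/2+CY)); 
snap('scene','sc4',(240,220,400,320),5)
E
```

```text
(no output)
```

View pics/wp1c.png

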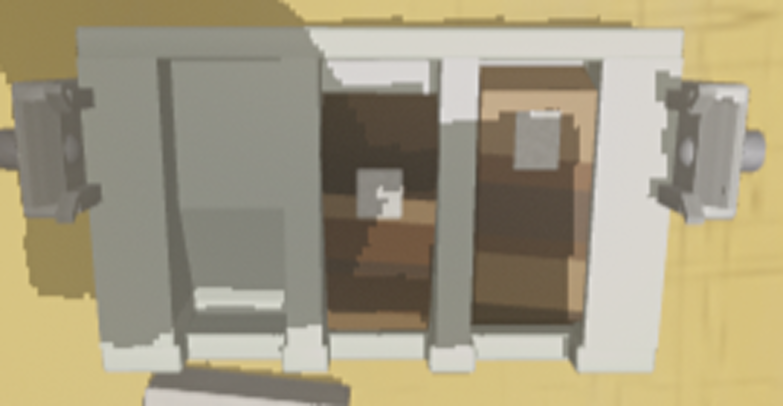

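View pics/sc4.png

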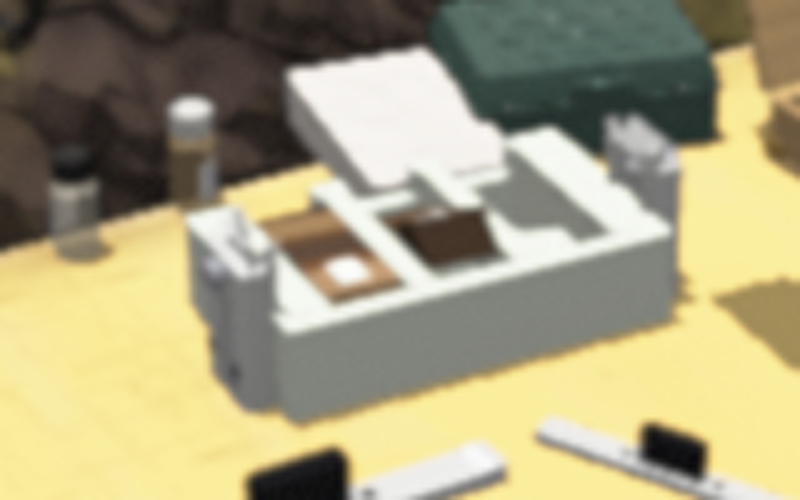

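```bash
python3 - <<'E'
from h import *
for s in (1,-1):
    q=down(s*np.pi/2+CY); print(s,manip.solve_ik([*cw(-.02,0),.052],q))
    qp=(R.from_rotvec([0,-.5,0])*R.from_quat(down(s*np.pi/2))).as_quat()
    for y in (-.32,-.40): print(s,manip.solve_ik([.45,y,.018],qp),manip.solve_ik([.45,y,.1],qp))
g=cw(-.02,0); q=down(np.pi/2+CY)
manip.move_pose([*g,.12],q); manip.servo_line([*g,.0505],vel=.08); st('at')
effector.close(f_grip=10); st('c10'); 
E
```

```text
1 [ 0.75097006  0.6419939  -0.91118497  2.06247296  0.72621321  0.79317113
  0.89801445]
1 [ 1.68776127  0.90786039 -1.09031892  2.22534048  1.51173812  0.37191973
  1.08291486] [ 1.66744308  0.59776892 -1.04322983  2.21178931  0.61223626  0.27033611
  1.8121196 ]
1 [ 1.62144913  0.821366   -0.8849456   2.08137855  0.84025746  0.24566921
  1.78972145] [ 1.74636549  0.71894466 -1.06222917  2.06553159  0.60962491  0.39424356
  1.95479418]
-1 [-0.69517575  0.63880754  0.90497163  2.10760739 -0.75176334  0.75677844
 -0.93768188]
-1 [ 1.81105794  1.15336559 -1.30986419  2.22277488  1.61273596  0.65706328
 -2.03825237] [ 1.37247748  0.43658827 -0.66473518  2.21870085 -0.39722579  0.23013027
 -0.39585046]
-1 [ 1.25890063  0.64244405 -0.41697098  2.09142946 -0.81203035  0.21743384
  0.16095229] [ 1.41385646  0.51339567 -0.60488805  2.07417885 -0.33263573  0.33478743
 -0.35515546]
at t31.6 p [ 0.4877 -0.0363  0.0508] F [0.6 0.5 0.7] T [ 0.12 -0.19 -0.01] gap 0.0915
c10 t32.5 p [ 0.4875 -0.0359  0.0506] F [1.6 1.7 0. ] T [ 0.54 -0.17 -0.  ] gap 0.0359
```

```bash
python3 - <<'E'
from h import *
g=cw(-.02,0)
effector.close(f_grip=45); st('c45')
manip.servo_line([*g,.075],vel=.05); st('l')
manip.servo_line([*g,.17],vel=.12); st('l2')
snap('scene','sc5',(200,150,440,330),3.3)
c,im=snap('wrist','w5'); c,im=snap('top','t5'); save(im,'t5c',(380,140,540,290),5)
E
```

```text
c45 t32.7 p [ 0.4875 -0.0359  0.0506] F [ 1.2  3.1 -0.2] T [ 0.67 -0.14 -0.04] gap 0.0351
l t33.4 p [ 0.4875 -0.0366  0.0753] F [-0.7  2.8  0.6] T [ 0.73 -0.14  0.09] gap 0.0354
l2 t34.3 p [ 0.4867 -0.0369  0.1694] F [-0.5 -0.3 -1.1] T [ 0.09 -0.08 -0.01] gap 0.0353
```

View pics/sc5.png

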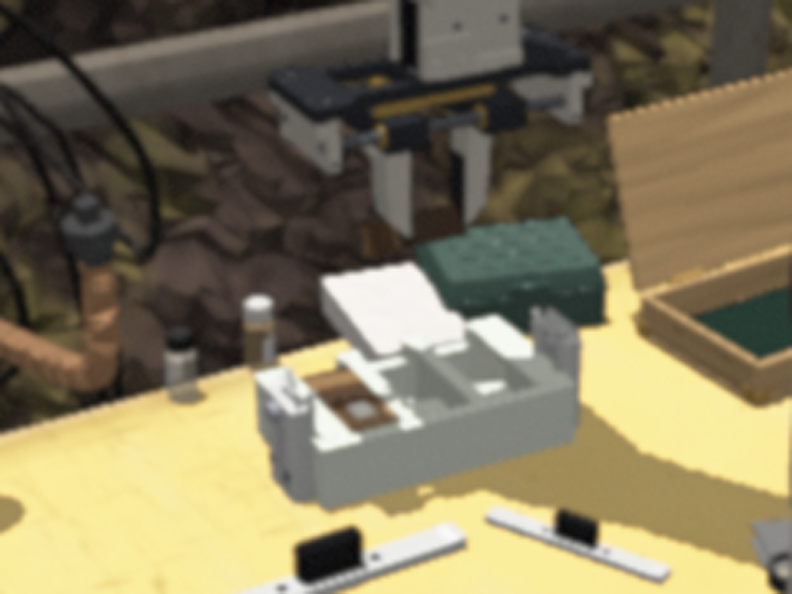

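View pics/t5c.png

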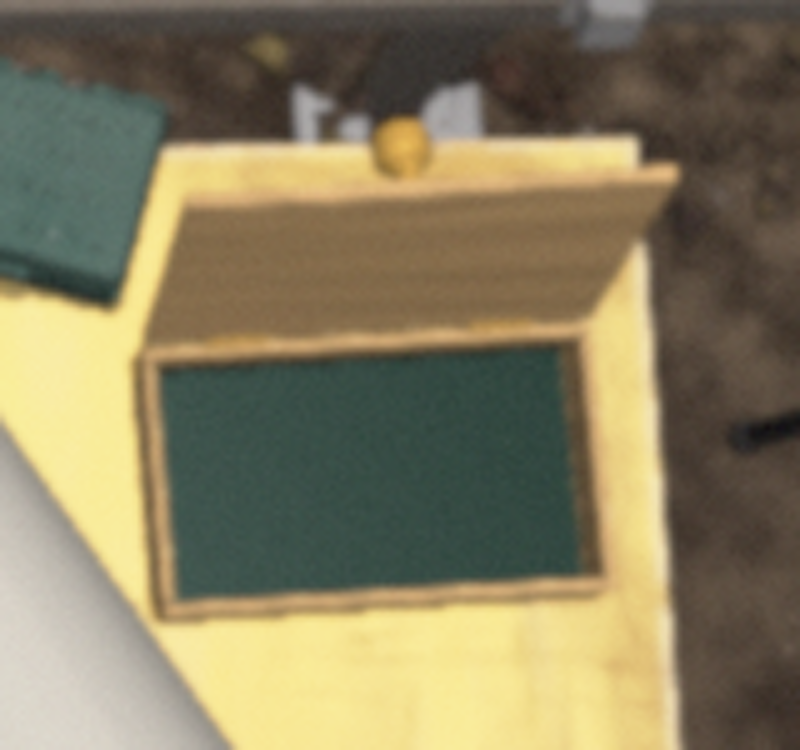

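View pics/w5.png

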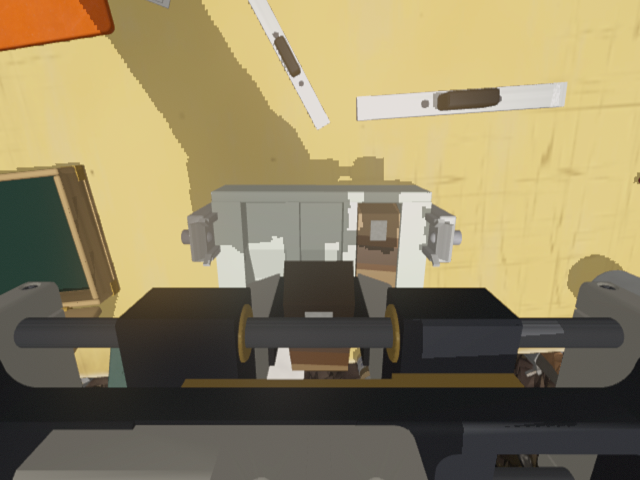

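```bash
python3 - <<'E'
from h import *
manip.move_pose([.52,-.34,.30],down(np.pi/2)); c,im=snap('wrist','w6'); save(im,'w6c',(190,70,490,300),2.6); st()
E
```

```text
t35.8 p [ 0.5204 -0.3375  0.2996] F [-0.8  1.1 -1.7] T [ 0.13 -0.14 -0.04] gap 0.0353
```

View pics/w6.png

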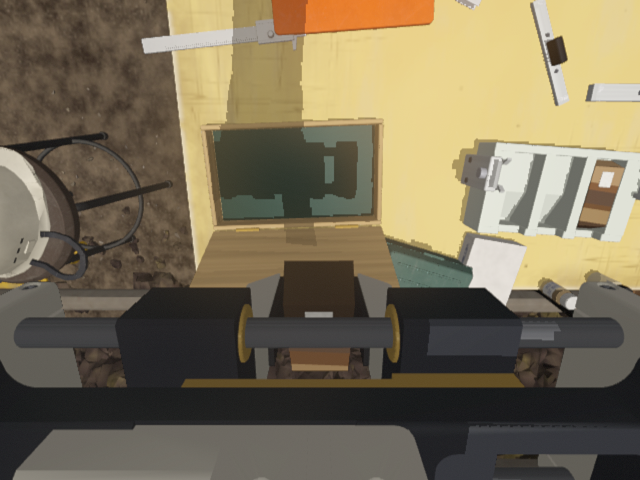

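View pics/w6c.png

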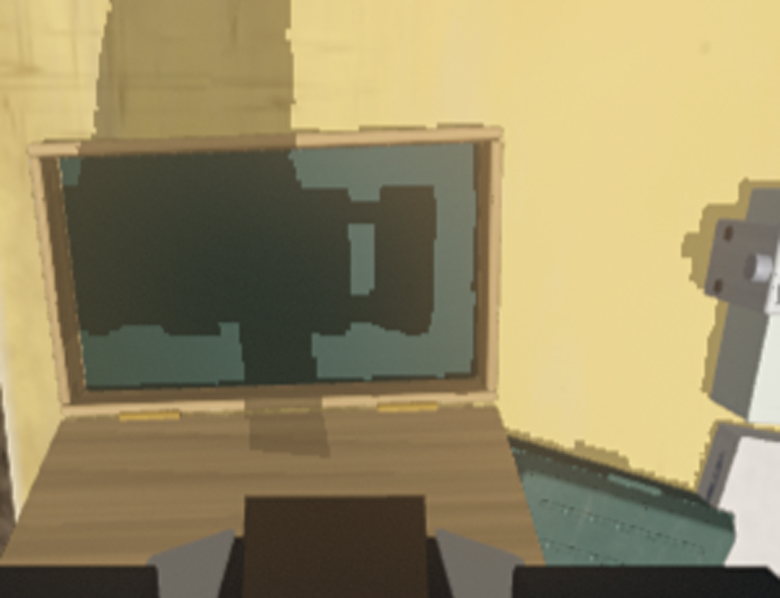

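```bash
python3 - <<'E'
from h import *
d=np.load('pics/w6.npz'); t=np.load('pics/t5.npz')
P=[(201.5,125.8,-66,-111,36),(383.5,118.8,-66,111,36),(214.6,228.5,66,-111,36),(381.2,224.6,66,111,36),(222.7,219.2,60,-105,6),(371.5,214.2,60,105,6)]
w=[(d,u,v,x/1e3,y/1e3,z/1e3) for u,v,x,y,z in P]
# top: crop origin (380,140) x5
Q=[(160,615,-66,111,36),(605,588,-66,-111,36),(137,352,66,111,36),(585,330,66,-111,36)]
tt=[(t,380+u/5,140+v/5,x/1e3,y/1e3,z/1e3) for u,v,x,y,z in Q]
for s in (w,tt,w+tt):
    x,r=fitpose([.48,-.36,0],s); print(x.round(4)); print(r.round(1).tolist())
E
```

```text
[ 0.4873 -0.3698  0.0314]
[[-1.6, -2.0], [0.5, -0.6], [-1.7, 0.9], [0.1, 0.1], [0.5, 0.4], [1.6, 1.2]]
[ 0.4841 -0.3672  0.0321]
[[-0.7, 0.5], [1.3, 0.9], [-0.3, -0.5], [0.0, -0.9]]
[ 0.4868 -0.3692  0.031 ]
[[-1.1, -2.5], [1.1, -1.0], [-1.3, 0.5], [0.5, -0.2], [0.9, 0.0], [2.1, 0.9], [0.0, -0.7], [2.0, -0.1], [0.5, -1.7], [0.8, -2.0]]
```

```bash
cat >> h.py <<'E'
BOX=np.array([.4865,-.369]); BY=.031
def bw(x,y):
    c,s=np.cos(BY),np.sin(BY); return BOX+[c*x-s*y,s*x+c*y]
def pq(p,yaw=None): 
    yaw=BY if yaw is None else yaw
    return (R.from_euler('z',yaw)*R.from_euler('y',-p)*R.from_quat(down(np.pi/2))).as_quat()
E
python3 - <<'E'
from h import *
for y in (-.039,.0395):
  for p in (.5,.42,.35):
    print(y,p,[ (lambda s: None if s is None else s.round(2).tolist())(manip.solve_ik([*bw(-.029,y),z],pq(p))) for z in (.019,.06,.1,.14)])
E
```

```text
-0.039 0.5 [[1.63, 0.85, -0.91, 2.04, 0.81, 0.29, 1.86], [1.7, 0.81, -1.01, 2.04, 0.73, 0.37, 1.92], [1.75, 0.77, -1.09, 2.03, 0.65, 0.44, 1.96], [1.81, 0.72, -1.17, 2.01, 0.57, 0.51, 2.0]]
-0.039 0.42 [[1.57, 0.83, -0.9, 2.01, 0.79, 0.38, 1.83], [1.63, 0.78, -0.98, 2.0, 0.72, 0.45, 1.88], [1.69, 0.74, -1.06, 1.99, 0.65, 0.53, 1.92], [1.74, 0.69, -1.14, 1.97, 0.58, 0.6, 1.96]]
-0.039 0.35 [[1.52, 0.82, -0.89, 1.97, 0.79, 0.46, 1.8], [1.58, 0.77, -0.97, 1.96, 0.72, 0.53, 1.85], [1.63, 0.72, -1.04, 1.95, 0.65, 0.6, 1.89], [1.68, 0.68, -1.11, 1.93, 0.6, 0.68, 1.92]]
0.0395 0.5 [[1.69, 0.93, -1.1, 2.19, 1.41, 0.38, 1.23], [1.59, 0.68, -0.94, 2.19, 0.76, 0.22, 1.75], [1.69, 0.65, -1.08, 2.17, 0.66, 0.32, 1.82], [1.78, 0.61, -1.2, 2.15, 0.57, 0.41, 1.89]]
0.0395 0.42 [[1.44, 0.71, -0.81, 2.15, 0.85, 0.24, 1.63], [1.54, 0.67, -0.94, 2.15, 0.74, 0.33, 1.72], [1.63, 0.63, -1.06, 2.13, 0.65, 0.42, 1.78], [1.71, 0.59, -1.17, 2.11, 0.57, 0.5, 1.84]]
0.0395 0.35 [[1.41, 0.71, -0.82, 2.12, 0.83, 0.34, 1.62], [1.49, 0.67, -0.94, 2.11, 0.74, 0.43, 1.69], [1.57, 0.62, -1.05, 2.09, 0.65, 0.51, 1.75], [1.65, 0.58, -1.15, 2.07, 0.57, 0.59, 1.81]]
```

```bash
cat >> h.py <<'E'
def place(x,y,p):
    q=pq(p); g=bw(x,y)
    manip.move_pose([*g,.15],q); st('over')
    manip.servo_line([*g,.04],vel=.12)
    for z in np.arange(.032,.012,-.002):
        manip.servo_line([*g,z],vel=.03); manip.sleep(.05); f=manip.current_force()
        print('%.3f'%z,f.round(1),end=' ')
        if f[2]>3: break
    st('down')
E
python3 - <<'E'
from h import *
place(-.029,-.039,.48)
snap('scene','sc7',(370,170,570,320),4); snap('wrist','w7')
E
```

```text
over t36.5 p [ 0.4603 -0.4083  0.1513] F [ 0.5  0.6 -0. ] T [0.07 0.54 0.04] gap 0.0353
0.032 [ 0.6 -0.4 -1.3] 0.030 [ 0.5 -0.  -1.3] 0.028 [ 0.7  0.9 -1.5] 0.026 [-0.5 -0.6 -1.8] 0.024 [-0.1 -0.1 -0.6] 0.022 [-0.1 -1.  -1.7] 0.020 [ 0.7  0.1 -1.3] 0.018 [ 0.1 -0.1 -1. ] 0.016 [-2.4  1.8  6.6] down t40.5 p [ 0.4597 -0.4092  0.017 ] F [-2.4  1.8  6.6] T [0.31 0.27 0.11] gap 0.0353
```

View pics/w7.png

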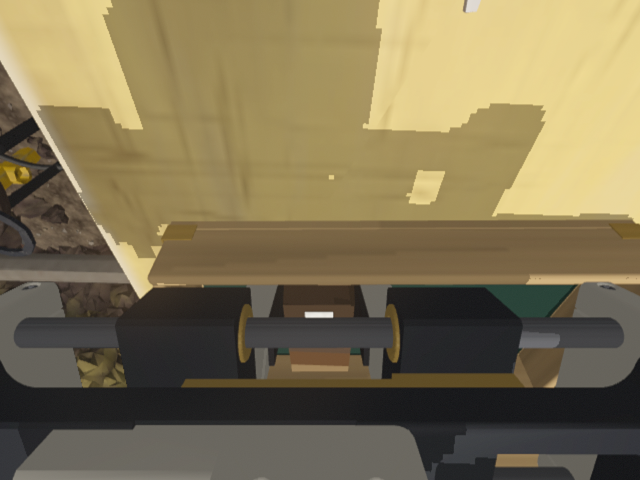

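```bash
python3 - <<'E'
from h import *
effector.open_jaws(); st('open')
p=manip.current_tool_pos()
manip.servo_line([p[0],p[1],.15],vel=.15)
manip.move_pose([.50,-.25,.28],down(np.pi/2)); c,im=snap('top','t8'); save(im,'t8c',(380,140,540,290),5); snap('wrist','w8'); st()
E
```

```text
open t41.6 p [ 0.4587 -0.4089  0.016 ] F [-0.1 -0.5 -0.6] T [0.07 0.42 0.  ] gap 0.0916
 t43.6 p [ 0.4978 -0.2526  0.2776] F [-0.3  0.2 -0.7] T [ 0.12 -0.19 -0.01] gap 0.0919
```

View pics/t8c.png

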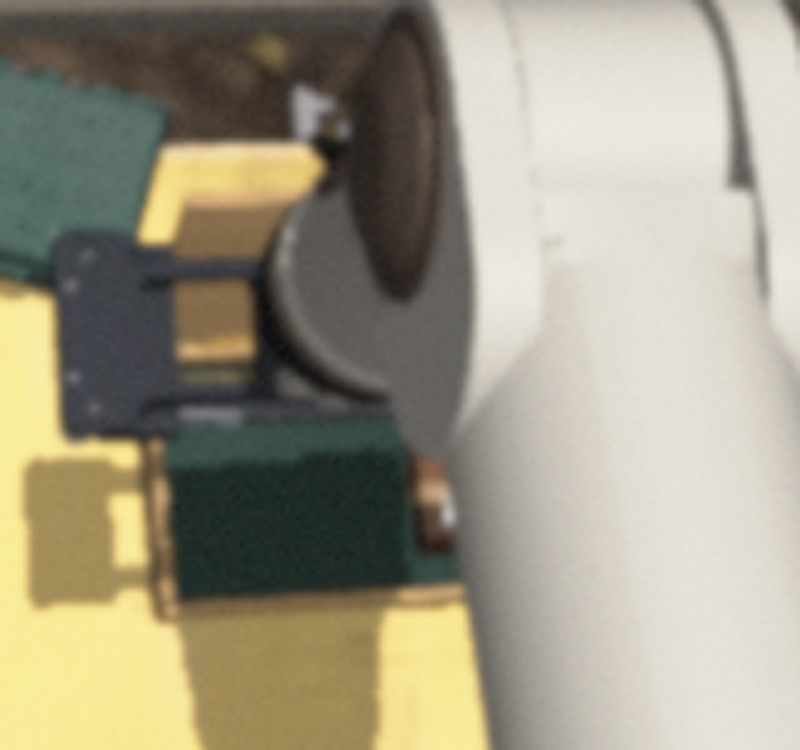

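View pics/w8.png

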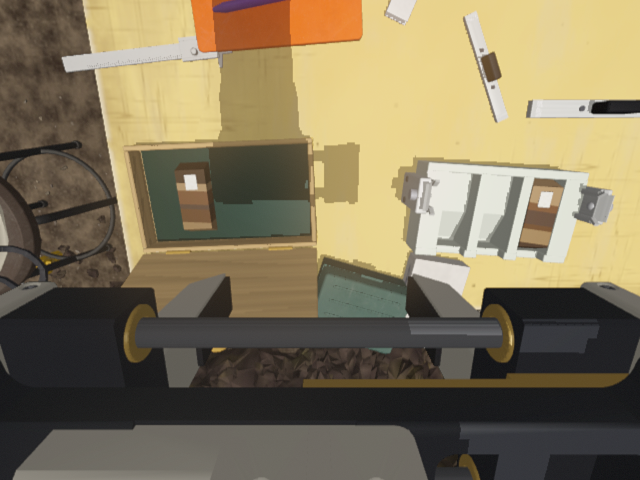

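```bash
python3 - <<'E'
from h import *
press(.05,.0365)
manip.move_pose([*cw(.03,.02),.2],down(np.pi/2+CY)); effector.open_jaws(); c,im=snap('wrist','w9'); save(im,'w9c',(190,110,490,285),2.6); st()
E
```

```text
0.0480 [ 0.4 -0.5 -0.3]
0.0465 [-0.5 -0.1  0.7]
0.0450 [-0.2 -0.4  0.4]
0.0435 [ 0.9 -0.4 -0.1]
0.0420 [-0.   0.3 -1.3]
0.0405 [ 0.7 -0.5  0.2]
0.0390 [-0.9  0.1 -0.3]
0.0375 [-0.3  0.5 -0.2]
pressed t49.9 p [0.5465 0.0098 0.0375] F [-0.2 -0.7 -0. ] T [-0.06 -0.15  0.01] gap 0.0005
 t53.7 p [ 0.5385 -0.0198  0.2   ] F [-0.5 -0.  -0.3] T [ 0.06 -0.14 -0.03] gap 0.0920
```

View pics/w9c.png

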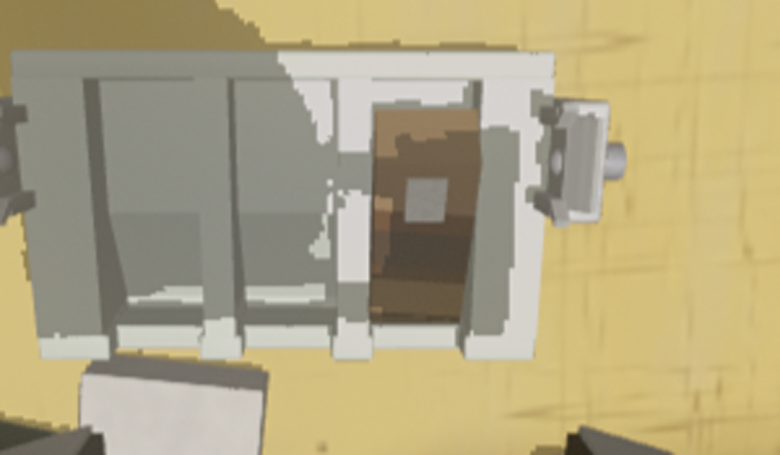

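```bash
python3 - <<'E'
from h import *
d=np.load('pics/w9.npz')
def cc(u,v,z):
    p=ray(d,(190+u/2.6,110+v/2.6),z)[:2]-CAR; c,s=np.cos(-CY),np.sin(-CY); return (np.array([c*p[0]-s*p[1],s*p[0]+c*p[1]])*1e3).round(1)
print('rib',cc(530,200,.08),cc(529,95,.08),cc(540,205,.08))
print('corners',cc(11,52,.048),cc(553,52,.048),cc(40,357,.048),cc(534,357,.048))
print('block hi edge',cc(375,108,.0605),cc(478,108,.0605),'pocket front',cc(372,80,.048),cc(480,80,.048))
for y in (24,25,26): print(y,[manip.solve_ik([*cw(-.02,y/1e3),z],down(np.pi/2+CY)) is not None for z in (.05,.12)])
E
```

```text
rib [-9.2 81.2] [-41.9  78.7] [-7.5 84.5]
corners [-55.5 -93. ] [-55.5  93. ] [ 54.7 -93.8] [54.7 93.8]
block hi edge [-37.3  31.6] [-37.3  66.2] pocket front [-46.3  31. ] [-46.3  68.4]
24 [True, True]
25 [True, True]
26 [True, True]
```

```bash
python3 - <<'E'
from h import *
q=down(np.pi/2+CY); g=cw(-.02,.024)
manip.move_pose([*g,.12],q); st('above')
manip.servo_line([*g,.085],vel=.1)
for z in (.075,.068,.062,.056,.0505):
    manip.servo_line([*g,z],vel=.04); f=manip.current_force(); print(z,f.round(1))
    if np.linalg.norm(f)>6: break
st()
c,im=snap('wrist','w10')
E
```

```text
above t54.1 p [ 0.4886 -0.0125  0.1197] F [ 0.5 -0.6  0.6] T [ 0.09 -0.17  0.01] gap 0.0918
0.075 [ 0.4 -0.  -0.4]
0.068 [0.2 0.5 0.3]
0.062 [ 0.4 -0.3 -0.1]
0.056 [ 0.3 -0.5 -0.3]
0.0505 [0.  0.2 0.3]
 t56.2 p [ 0.4886 -0.0125  0.0502] F [0.  0.2 0.3] T [ 0.09 -0.18 -0.  ] gap 0.0918
```

View pics/w10.png

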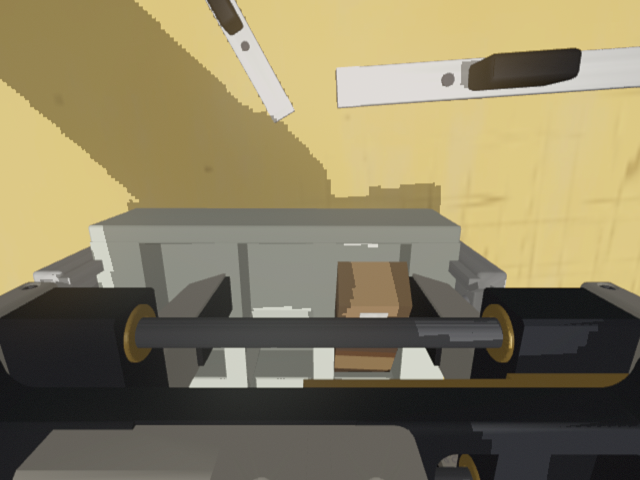

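```bash
python3 - <<'E'
from h import *
effector.close(f_grip=3); st('c3'); snap('wrist','w11')
E
```

```text
c3 t56.7 p [ 0.4894 -0.0098  0.0509] F [ 0.4  5.6 -1. ] T [ 1.4  -0.21 -0.  ] gap 0.0829
```

View pics/w11.png

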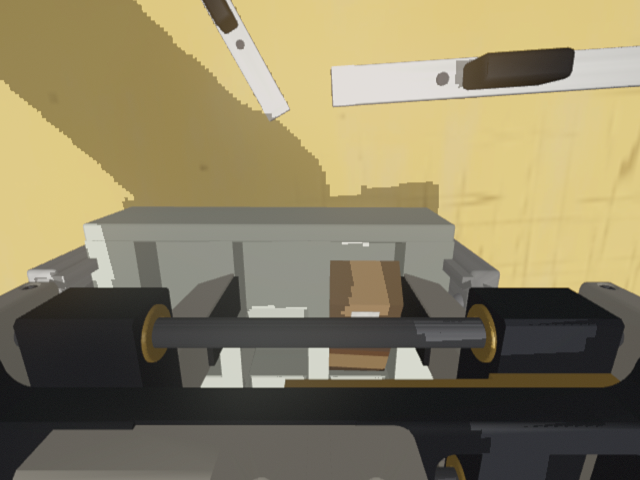

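```bash
python3 - <<'E'
from h import *
for y in (.030,.036,.042,.046,.0495):
    manip.servo_line([*cw(-.02,y),.0508],vel=.03); st(y)
    if np.linalg.norm(manip.current_force())>15: break
effector.close(f_grip=10); st('c10'); snap('wrist','w12')
E
```

```text
0.03 t57.1 p [ 0.4898 -0.0041  0.0512] F [0.1 4.8 0.6] T [ 1.44 -0.3  -0.01] gap 0.0713
0.036 t57.5 p [0.4902 0.0016 0.0511] F [-0.4  6.3  1.2] T [ 1.45 -0.25  0.02] gap 0.0601
0.042 t57.8 p [0.4905 0.0073 0.0511] F [0.3 5.9 0.3] T [ 1.44 -0.27  0.03] gap 0.0485
0.046 t58.1 p [0.4907 0.0112 0.0511] F [0.7 5.8 0.4] T [ 1.37 -0.3  -0.02] gap 0.0407
0.0495 t58.4 p [0.4907 0.0138 0.0509] F [-0.1  6.2  1.1] T [ 1.39 -0.26 -0.02] gap 0.0358
c10 t58.6 p [0.4908 0.0138 0.051 ] F [1.4 6.3 0.6] T [ 1.42 -0.2   0.02] gap 0.0359
```

View pics/w12.png

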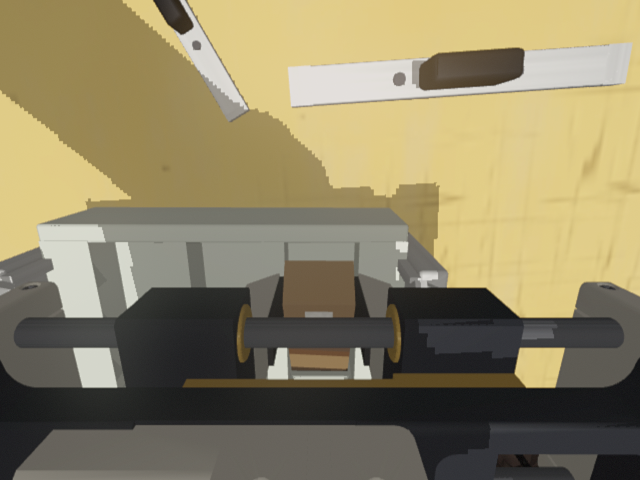

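```bash
python3 - <<'E'
from h import *
effector.close(f_grip=45); st('c45')
p=manip.current_tool_pos()
manip.servo_line([p[0],p[1]-.001,.075],vel=.05); st('l')
manip.servo_line([p[0],p[1],.17],vel=.12); st('l2')
manip.move_pose([.52,-.34,.30],down(np.pi/2)); c,im=snap('wrist','w13'); save(im,'w13c',(190,70,490,300),2.6); st()
c,im=snap('top','t13');save(im,'t13c',(380,140,540,290),5)
E
```

```text
c45 t58.8 p [0.4907 0.0138 0.051 ] F [0.1 6.3 0.2] T [ 1.42 -0.22 -0.04] gap 0.0355
l t59.5 p [0.4903 0.0132 0.0749] F [-1.   4.4 -0.5] T [1.45 0.06 0.23] gap 0.0351
l2 t60.4 p [0.4901 0.0131 0.1693] F [-0.4  0.3 -1.4] T [ 0.14 -0.12  0.05] gap 0.0351
 t61.9 p [ 0.5205 -0.3376  0.2996] F [-0.4  0.5 -1.6] T [ 0.14 -0.12  0.01] gap 0.0356
```

View pics/w13c.png

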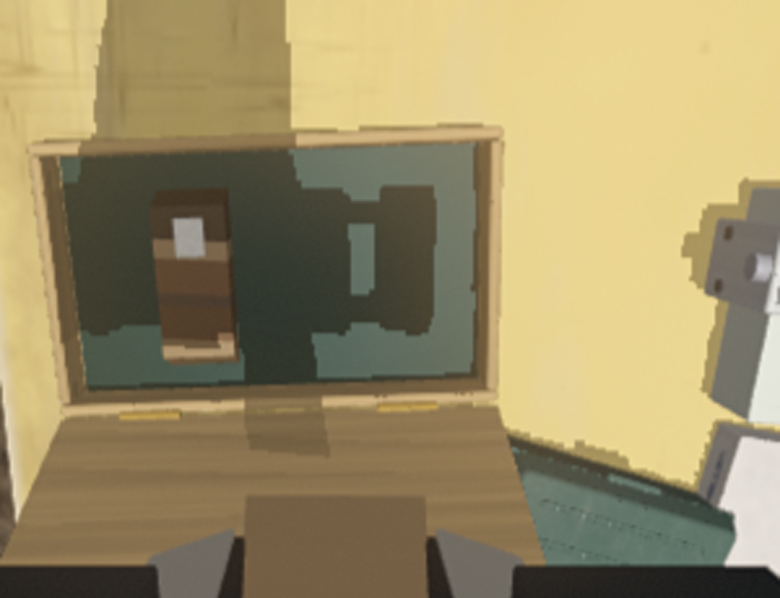

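View pics/w13.png

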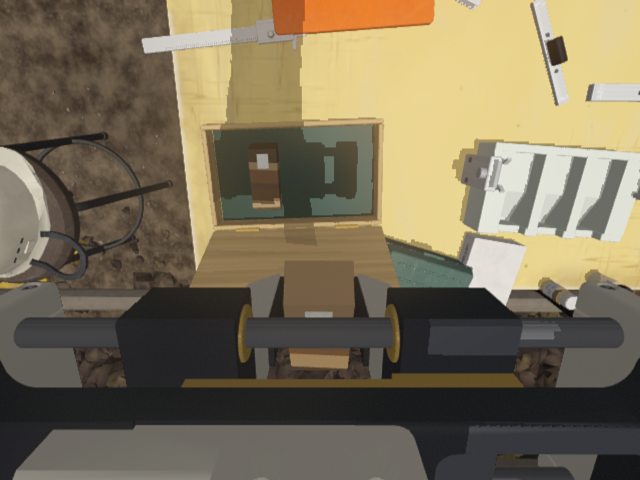

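```bash
python3 - <<'E'
from h import *
d=np.load('pics/w13.npz')
def bc(u,v,z):
    p=ray(d,(190+u/2.6,70+v/2.6),z)[:2]-BOX; c,s=np.cos(-BY),np.sin(-BY); return (np.array([c*p[0]-s*p[1],s*p[0]+c*p[1]])*1e3).round(1)
print(bc(230,190,.028),bc(235,340,.028),bc(151,195,.028),bc(497,402,.036),bc(64,412,.036),bc(503,127,.036))
place(-.029,.040,.42)
snap('wrist','w14')
E
```

```text
[-40.  -19.5] [ 32.8 -21.5] [-38.7 -57.7] [ 66.7 109.9] [  65.7 -109.5] [-64.4 109.4]
over t62.7 p [ 0.4577 -0.3305  0.1513] F [ 0.4 -0.4 -0.8] T [ 0.1   0.47 -0.06] gap 0.0355
0.032 [ 0.  -0.6 -1.3] 0.030 [-0.2 -0.7 -1.8] 0.028 [ 0.3  0.1 -0.8] 0.026 [-0.3 -0.3 -1.5] 0.024 [-0.5 -0.4 -1.5] 0.022 [-0.2 -1.3 -0.6] 0.020 [-0.4 -0.2  1.6] 0.018 [-0.2  0.3  3. ] down t66.4 p [ 0.4566 -0.3301  0.0182] F [-0.2  0.3  3. ] T [-0.11 -0.05 -0.1 ] gap 0.0351
```

View pics/w14.png

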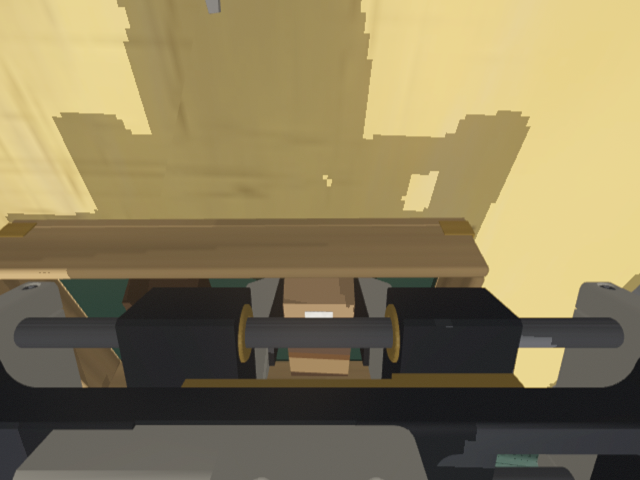

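```bash
python3 - <<'E'
from h import *
effector.open_jaws(); st('open')
p=manip.current_tool_pos()
manip.servo_line([p[0],p[1],.15],vel=.15)
manip.move_pose([.44,-.12,.30],down(np.pi/2)); c,im=snap('top','t15'); snap('wrist','w15'); st()
t=viewer.get_calibration('top'); s=viewer.get_calibration('scene')
def plane(c,a,b):
    A=ray(c,a,.0)-c['eye'];B=ray(c,b,.0)-c['eye']; n=np.cross(A,B); return n/np.linalg.norm(n),c['eye']
def line(p1,p2):
    n1,e1=p1;n2,e2=p2; d=np.cross(n1,n2); 
    for y in (-.5,-.37,-.1,.1):
        x=np.linalg.solve([n1,n2,[0,1,0]],[n1@e1,n2@e2,y]); print(x.round(3))
print('thick'); line(plane(t,(250,77),(540,75)),plane(s,(150,197),(510,118)))
print('thin'); line(plane(t,(280,139),(480,139)),plane(s,(150,197),(510,118)))
E
python3 - <<'E'
import sys; sys.path.insert(0,'.')
import cv2,numpy as np
d=np.load('pics/t15.npz'); im=d['im'][100:290,370:560]
cv2.imwrite('pics/t15c.png',cv2.resize(im,None,fx=3,fy=3,interpolation=cv2.INTER_CUBIC)[:,:,::-1])
E
```

```text
open t67.5 p [ 0.4563 -0.3299  0.018 ] F [-0.1  0.3  0.4] T [0.09 0.3  0.04] gap 0.0920
 t69.6 p [ 0.439  -0.1219  0.2987] F [-0.1 -0.6 -0.5] T [ 0.11 -0.1  -0.01] gap 0.0919
thick
[ 0.83  -0.5    0.169]
[ 0.833 -0.37   0.166]
[ 0.839 -0.1    0.159]
[0.844 0.1   0.154]
thin
[ 0.659 -0.5    0.239]
[ 0.662 -0.37   0.236]
[ 0.67  -0.1    0.229]
[0.676 0.1   0.224]
```

View pics/t15c.png

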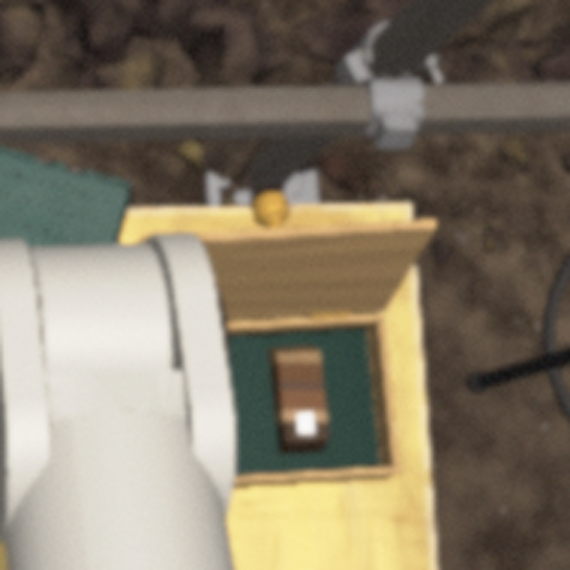

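View pics/w15.png

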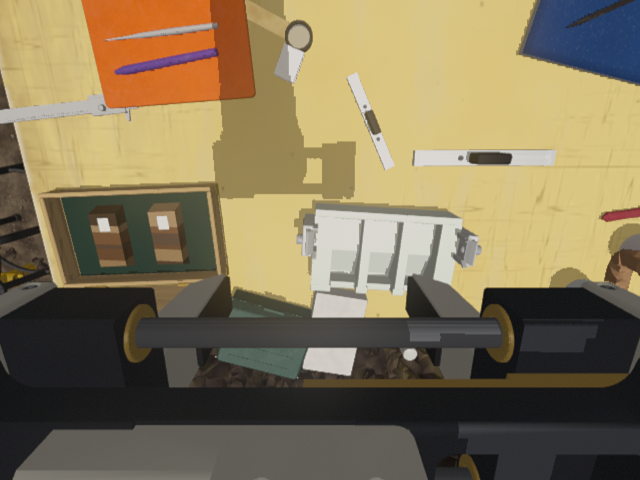

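```bash
python3 - <<'E'
from h import *
t=np.load('pics/t15.npz'); s=viewer.get_calibration('scene')
def tri(c1,a,c2,b):
    d1=ray(c1,a,0)-c1['eye'];d2=ray(c2,b,0)-c2['eye'];d1/=np.linalg.norm(d1);d2/=np.linalg.norm(d2)
    k=np.linalg.lstsq(np.c_[d1,-d2],c2['eye']-c1['eye'],rcond=None)[0]
    p=c1['eye']+k[0]*d1;q=c2['eye']+k[1]*d2; return ((p+q)/2).round(3),np.linalg.norm(p-q).round(3)
for a in ((577,72),(502,130)): print(tri(t,a,s,(437,130)))
for n in ('w13','wg2'):
    d=np.load(f'pics/{n}.npz')
    print(n,proj(d,[.833,-.37,.166]),proj(d,[.662,-.37,.236]),proj(d,[.844,.1,.154]),proj(d,[.676,.1,.224]), 'tbl edge',proj(d,[.66,.1,0]))
print('table edge', ray(t,(480,168),0))
E
```

```text
(array([ 0.831, -0.62 ,  0.182]), np.float64(0.007))
(array([ 0.662, -0.436,  0.252]), np.float64(0.045))
w13 [292.05077149 484.13559439] [281.64010794 414.34254458] [675.92141377 481.48505818] [817.43688779 417.11428554] tbl edge [608.11766679 289.89817059]
wg2 [733.9819983  593.17046543] [602.93827073 736.14234687] [993.4171191  -32.32032612] [876.80863341 -99.52205157] tbl edge [487.64281303  61.35209166]
table edge [ 0.65641483 -0.45197617  0.        ]
```

```bash
python3 - <<'E'
from h import *
q=down(np.pi/2+BY)
def at(x,z): return [*bw(x,-.045),z]
manip.move_pose([.44,-.3,.30],q); effector.close(f_grip=20)
manip.move_pose(at(.150,.26),q)
manip.servo_line(at(.150,.125),vel=.12); st('behind')
for x in (.125,.11,.10,.09,.082,.076,.070,.064,.058):
    manip.servo_line(at(x,.125),vel=.05); f=manip.current_force(); print(x,f.round(1))
    if abs(f[0])>12: break
manip.sleep(1.); st('pushed')
snap('wrist','w16'); c,im=snap('top','t16'); save(im,'t16c',(370,100,560,290),3)
E
```

```text
behind t74.0 p [ 0.6386 -0.4095  0.1262] F [0.2 0.4 0.3] T [ 0.15 -0.11 -0.03] gap 0.0004
0.125 [ 0.  -0.3  0. ]
0.11 [-0.5  0.4 -0.9]
0.1 [-0.6  0.2 -0.1]
0.09 [-0.9 -0.4  0.3]
0.082 [0.3 0.1 0.2]
0.076 [-0.  -0.6 -0.5]
0.07 [ 0.5  0.1 -0. ]
0.064 [-0.3  0.2 -1. ]
0.058 [0.1 0.1 0.5]
pushed t78.2 p [ 0.5459 -0.4122  0.125 ] F [-0.2 -0.  -0.8] T [ 0.08 -0.13  0.02] gap 0.0005
```

View pics/w16.png

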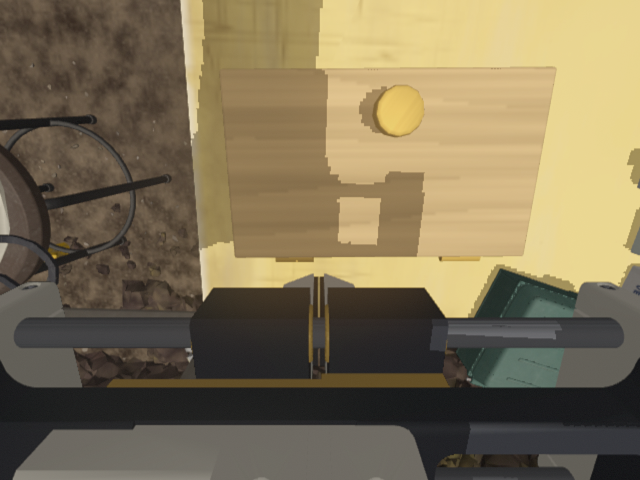

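```bash
python3 - <<'E'
from h import *
p=manip.current_tool_pos(); manip.servo_line([p[0],p[1],.28],vel=.2)
manip.move_pose([.42,-.1,.28],down(0)); effector.open_jaws()
manip.move_pose([.385,.095,.15],down(0)); st()
c,im=snap('wrist','w17'); snap('scene','sc17'); save(snap('scene','sc17')[1],'sc17c',(240,170,480,340),3.3)
a=np.load('pics/wl.npz')['im'].astype(int); 
print(np.abs(a-im)[100:275,280:360].mean())
E
```

```text
t83.1 p [0.3857 0.0944 0.1503] F [ 0.2 -0.7  1. ] T [-0.12 -0.16  0.01] gap 0.0920
4.9155
```

View pics/w17.png

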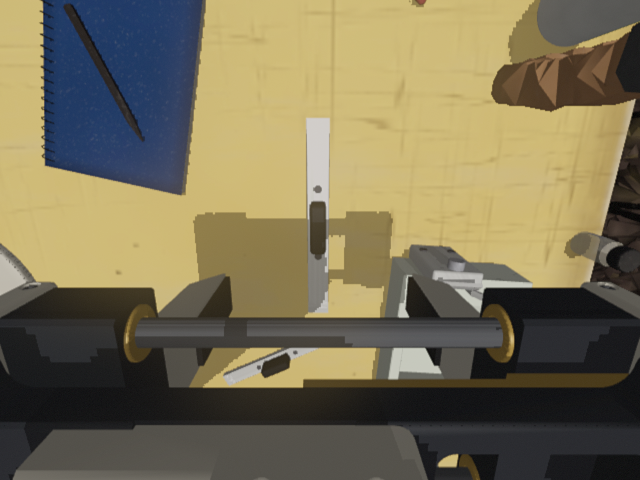

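View pics/sc17c.png

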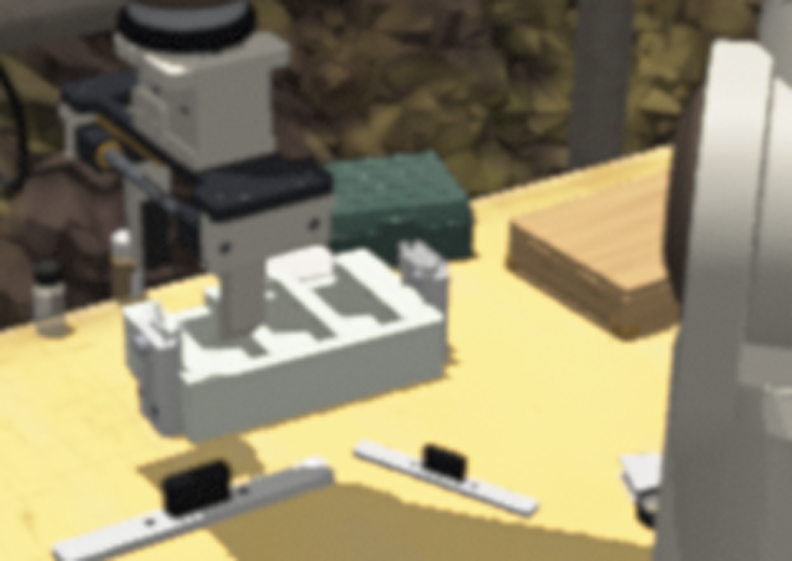

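```bash
python3 - <<'E'
from h import *
L=np.load('laid.npy'); G=np.load('grip.npy')
manip.servo_line([L[0],L[1],.0132],vel=.1); st('at')
effector.close(f_grip=55); st('closed')
manip.servo_line([L[0],L[1],.15],vel=.12); st('up')
manip.move_pose([G[0],G[1],.15],down(CY)); st('over')
manip.servo_line([G[0],G[1],.112],vel=.1); st('.112')
snap('wrist','w18'); s,im=snap('scene','sc18'); save(im,'sc18c',(260,200,400,320),5.5)
E
```

```text
at t84.7 p [0.3855 0.0951 0.0135] F [ 0.8 -0.5  0.4] T [-0.02 -0.09  0.04] gap 0.0919
closed t85.9 p [0.3851 0.095  0.0132] F [-0.5  0.2 -0.4] T [-0.02 -0.14  0.  ] gap 0.0134
up t87.2 p [0.3846 0.0948 0.1495] F [ 0.1  0.1 -1.2] T [-0.06 -0.1  -0.01] gap 0.0135
over t87.9 p [ 0.4871 -0.0365  0.1493] F [-0.8  0.4 -0.7] T [ 0.   -0.05  0.01] gap 0.0134
.112 t88.5 p [ 0.4871 -0.0357  0.1119] F [-0.  -0.2 -0.9] T [-0.07 -0.11 -0.01] gap 0.0137
```

View pics/w18.png

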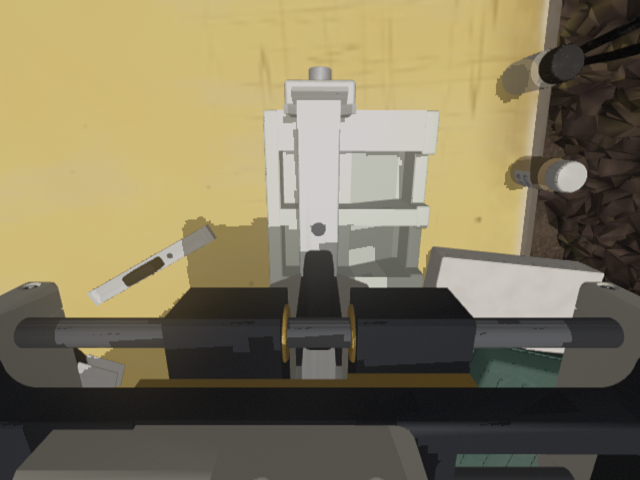

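View pics/sc18c.png

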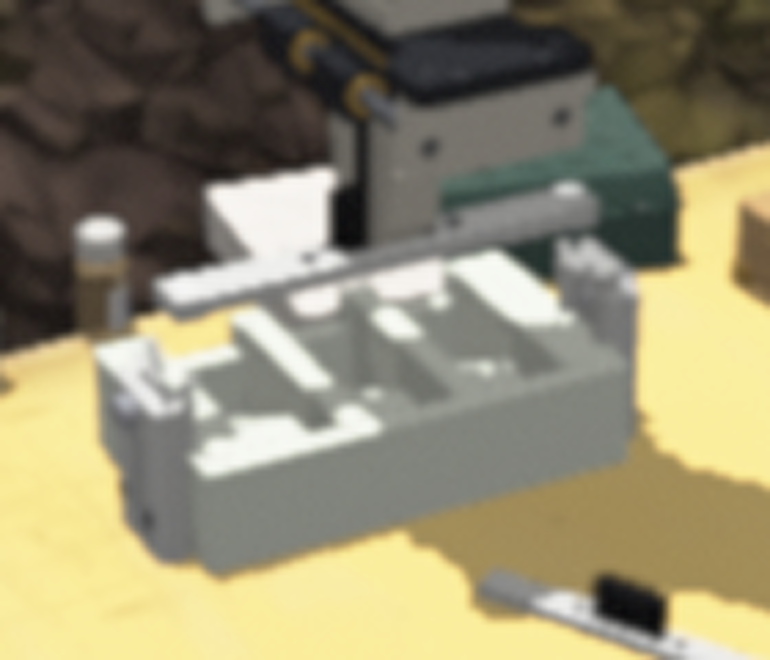

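```bash
python3 - <<'E'
from h import *
G=np.load('grip.npy')
for z in list(np.arange(.102,.066,-.004))+list(np.arange(.066,.0585,-.0015)):
    manip.servo_line([G[0],G[1],z],vel=.03); st('%.4f'%z)
    f=manip.current_force()
    if f[2]>35 or np.hypot(f[0],f[1])>12: break
manip.sleep(.2); st('end')
snap('wrist','w19')
E
```

```text
0.1020 t89.0 p [ 0.4872 -0.0365  0.1018] F [-0.1  0.2 -1.9] T [-0.02 -0.11 -0.01] gap 0.0135
0.0980 t89.3 p [ 0.4872 -0.0365  0.0978] F [ 1.2 -0.4 -0.3] T [-0.04 -0.12  0.03] gap 0.0135
0.0940 t89.6 p [ 0.4872 -0.0365  0.0938] F [-0.5  0.6 -1.7] T [-0.04 -0.09  0.01] gap 0.0137
0.0900 t89.9 p [ 0.4871 -0.0365  0.0898] F [-0.1  0.4 -1.3] T [-0.04 -0.12 -0.01] gap 0.0137
0.0860 t90.2 p [ 0.4872 -0.0365  0.0858] F [-0.3 -0.  -1.1] T [-0.05 -0.09 -0.01] gap 0.0136
0.0820 t90.5 p [ 0.4872 -0.0365  0.0818] F [-0.3 -0.  -1.3] T [-0.01 -0.14 -0.07] gap 0.0132
0.0780 t90.8 p [ 0.4877 -0.0364  0.0782] F [-0.8 -0.8  1.6] T [-0.   -0.15 -0.06] gap 0.0136
0.0740 t91.0 p [ 0.4871 -0.0365  0.0737] F [ 0.3  0.7 -1.5] T [-0.02 -0.21  0.05] gap 0.0137
0.0700 t91.3 p [ 0.4868 -0.0365  0.0696] F [ 0.2 -0.8 -2.3] T [ 0.01 -0.14 -0.05] gap 0.0138
0.0660 t91.6 p [ 0.4871 -0.0365  0.0656] F [ 0.7  0.5 -2.7] T [ 0.01 -0.14 -0.02] gap 0.0137
0.0645 t91.8 p [ 0.4867 -0.0366  0.0641] F [-0.8 -0.6 -7.2] T [ 0.01 -0.06 -0.  ] gap 0.0136
0.0630 t92.1 p [ 0.487  -0.0365  0.0628] F [-0.9 -0.3 -5.5] T [ 0.01 -0.02 -0.02] gap 0.0133
0.0615 t92.3 p [ 0.4878 -0.0365  0.0618] F [ 0.4  0.2 -2.5] T [-0.   -0.09  0.  ] gap 0.0135
0.0600 t92.6 p [ 0.4881 -0.0365  0.0612] F [-3.6 -0.4  9.7] T [-0.13  0.65 -0.03] gap 0.0137
end t92.8 p [ 0.4881 -0.0365  0.0612] F [-3.3 -1.1  9.5] T [-0.09  0.69 -0.02] gap 0.0139
```

View pics/w19.png

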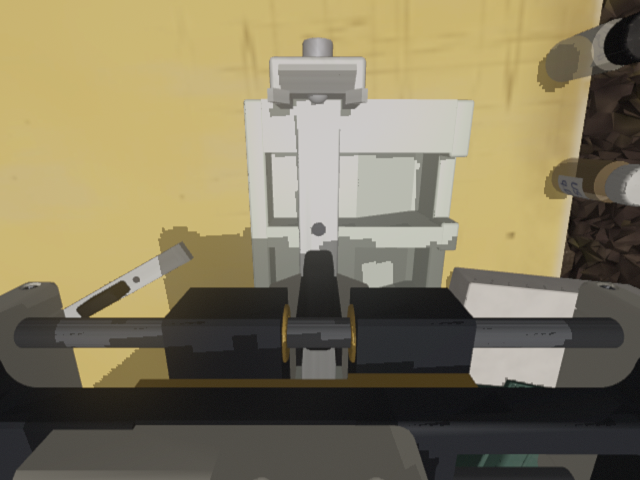

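```bash
python3 - <<'E'
from h import *
G=np.load('grip.npy')
for z in (.059,.058,.057):
    manip.servo_line([G[0],G[1],z],vel=.03); st('%.4f'%z)
    if manip.current_force()[2]>22: break
manip.servo_line([G[0],G[1],.0612],vel=.03); st('relax')
effector.open_jaws(); st('open')
manip.servo_line([G[0],G[1],.15],vel=.1)
snap('wrist','w20')
manip.move_pose([.42,-.12,.30],down(0)); 
manip.move_pose([.30,-.35,.30],down(np.pi/4)); st()
s,im=snap('scene','sc20'); save(im,'sc20c',(260,200,400,320),5.5)
s,im=snap('top','t20'); save(im,'t20c',(250,130,530,330),2.8)
E
```

```text
0.0590 t93.1 p [ 0.4881 -0.0365  0.0611] F [-6.7 -1.7 22.5] T [-0.15  1.6  -0.03] gap 0.0133
relax t93.3 p [ 0.4877 -0.0366  0.0614] F [ 0.3 -0.6 -1.6] T [ 0.   -0.11 -0.01] gap 0.0135
open t94.7 p [ 0.4874 -0.0365  0.0612] F [-0.4  1.1 -0.3] T [-0.04 -0.1  -0.  ] gap 0.0917
 t97.7 p [ 0.3011 -0.3487  0.2996] F [ 0.7 -0.1  0.3] T [ 0.01 -0.15  0.01] gap 0.0918
```

View pics/sc20.png

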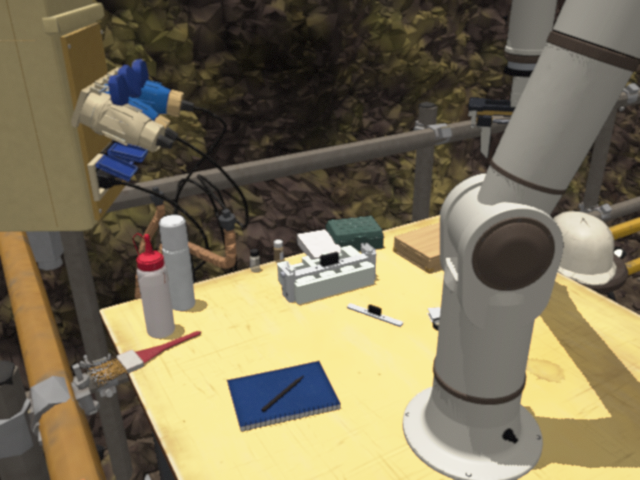

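View pics/sc20c.png

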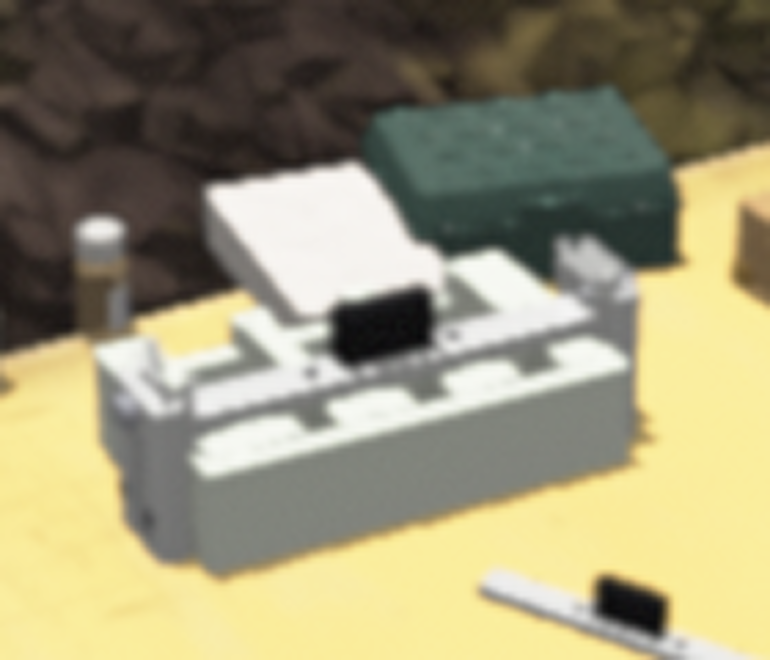

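View pics/t20c.png

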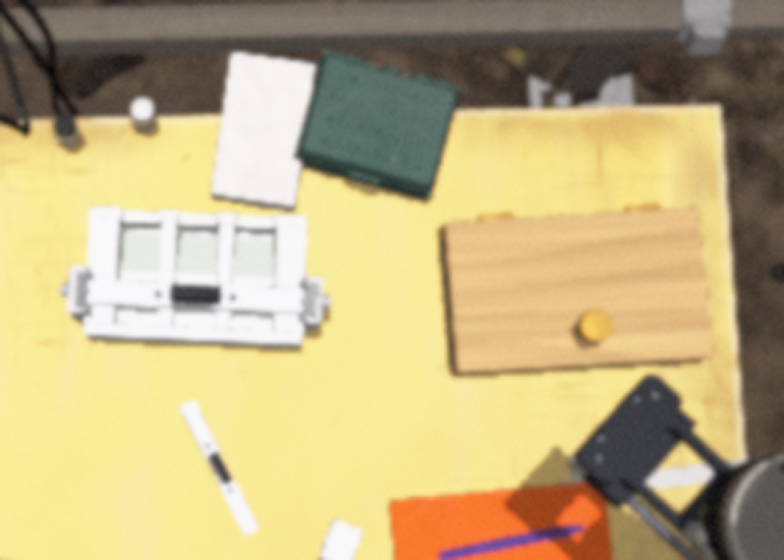

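View pics/w20.png

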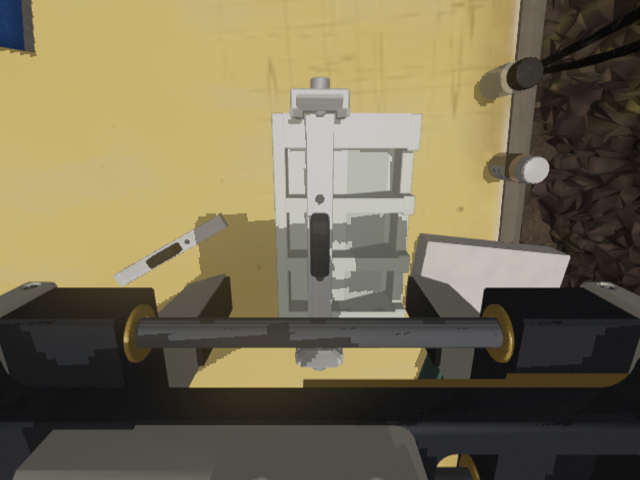

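```bash
python3 - <<'E'
from h import *
a=cv2.imread('pics/scene0.png')[230:310,270:390]; b=cv2.imread('pics/sc20.png')[230:310,270:390]
def cen(i):
    m=(i.max(2)<60)[10:45,35:80]; y,x=np.nonzero(m); return x.mean()+305,y.mean()+240,m.sum()
print(cen(a),cen(b))
t=np.load('pics/t20.npz')
# lid corners in t20c -> angle check: front edge height
for u,v,x,y in ((457,372,-66,111),(709,352,-66,-111),(445,228,66,111),(703,208,66,-111)):
    print((250+u/2.8,130+v/2.8), proj(t,[*bw(x/1e3,y/1e3),.0445]).round(1))
manip.sleep(.5); print(manip.current_clock()); manip.hand_in()
E
```

```text
(np.float64(331.1078431372549), np.float64(257.20098039215685), np.int64(204)) (np.float64(331.32835820895525), np.float64(256.8358208955224), np.int64(201))
(413.2142857142857, 262.8571428571429) [412.6 262.2]
(503.2142857142857, 255.71428571428572) [504.2 257.3]
(408.92857142857144, 211.42857142857144) [408.5 208.3]
(501.07142857142856, 204.28571428571428) [499.  203.5]
98.2583
the job is handed in; nothing more can be done
```

The job is done and handed in at about 98 s; no verdict was reported. Only two blocks were in the carrier (middle and +y pockets); the -y pocket was empty.

**What I did**
- I pulled the keeper bar straight up and laid it upright on the free table in front of the carrier.
- I pressed each block at its scoop end, took it by the raised end and laid it flat in the wooden box.
- The +y block sits close to the aluminium cheek. I came in with the hand offset and closed the fingers lightly while sliding it across.
- I pushed the lid forward from behind until it fell shut, then snapped the keeper bar back into its guides.

**Last checks**
- **Keeper bar:** I felt it snap in, and it bottomed at the original height (tool tip at 61 mm) under about 22 N. In the scene picture its grip lies within 0.4 px of where it was at the start.
- **Lid:** it looks flat in the scene and top pictures. Its front corners lie within 2 px of the predicted shut position, but one back corner was about 3 px (roughly 7 mm) off.
- **Blocks:** both lay flat in the box, labels up, in the last picture before the lid closed. I could not see them after that.
- **Surroundings:** the bottles and vials were still standing in the last pictures, and nothing was knocked over or off the table. I saw no slackening of the grip and no knock to the box. The largest reading I took was about 23 N, while pressing the bar home.

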